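Swap the blanking piece for a battery cell and close the pack

TASK

Get this small battery pack in the car boot complete: first draw the black blanking piece out of its bay and put it away, pushed fully down, in the parts-stand slot that fits it. Then slide the loose battery cell, always keeping it upright, fully down into the bay this frees, and after that fold the hinged terminal cover right down over the cells. Leave the driver, the tape and the wrench where they are.

Things in the scene. Friction and masses are not known exactly. Their poses are not given: they have to be found in the camera images.
- blank: black plastic blanking piece, loose, starts in one of the pack's three bays: foot 148 (x) x 27 (y) x 55 mm high, and on it a grip rib 64 (x) x 16 (y) mm that rises from 55 to 95 mm above the underside. Origin: centre of the underside; x along its length, z up. Mass about 0.2 kg
- cell: the loose aluminium battery cell, a box 148 (x) x 27 (y) x 85 mm high (z) with two dark 22 x 18 mm terminals, 5 to 6 mm high, on its top at x = +-55 mm; either end may be first. Stands upright on the boot floor. Origin: centre of the underside; x along its length, z up. Mass about 0.7 kg
- pack: battery pack tray, fixed: cast aluminium block 175 (x) x 195 (y) x 50 mm high with three open-topped bays in a row along its y, each 151 x 30 mm inside, 45 mm deep, 3 mm chamfer at the mouth, long side along the pack's x, 72 mm apart. Two of them hold cells that are fixed, the third the blanking piece. Origin: centre of the underside
- bay0 (a point): centre of the floor of the bay at the pack's y = -72 mm, 5 mm above the boot floor and 45 mm below the bay's mouth; axes as the pack's
- bay1 (a point): the same for the middle bay (y = 0)
- bay2 (a point): the same for the bay at y = +72 mm
- filler_a: fixed cell in one of the other bays, same form as the loose cell; origin: centre of the underside
- filler_b: fixed cell in the remaining bay, same form; origin: centre of the underside
- cover (a joint): angle of the grey terminal cover, a plate 190 mm wide (along the pack's y), 61 mm from hinge to free edge, 4 mm thick, hinged along the pack's -x side. 0 = closed (level over the cells' near terminals, pointing to the pack's +x), about 1.57 = upright, more = leaning back to -x. It stays where it is left; stiff hinge, about 2 N at the free edge. Range 0 to 2.15 rad
- cover_hinge (a point): middle of the cover's hinge axis (which runs along the pack's y), at the pack's x = -93.5 mm, 101 mm high
- cover_edge (a point): middle of the cover's free edge, 61 mm from the hinge axis
- long_slot: grey block 175 (x) x 54 (y) x 50 mm high with one open-topped slot 151 x 30 mm inside, 45 mm deep, 3 mm chamfer at the mouth, long side along x: the slot the blanking piece fits. Stands on the 8 mm base board of the parts stand, fixed. Picture label with a long bar on its ends. Origin: centre of the underside
- long_slot_floor (a point): centre of the floor of the long slot, 13 mm above the boot floor and 45 mm below the slot's mouth; axes as the block's
- short_slot: grey block of the same outer size beside it with a slot only 98 x 30 mm, for another part; fixed, stays empty. Origin: centre of the underside
- driver: cordless driver lying on its side, about 190 x 180 x 56 mm; bystander. Origin: on the boot floor under the motor housing
- tape: roll of black tape lying flat, 90 mm across, 22 mm high; bystander. Origin: centre of the underside
- wrench: open-ended wrench, 190 mm long, lying flat; bystander. Origin: centre of the underside
Things that resemble listed ones, but are neither listed nor needed, are in the scene too. What is shaped like the cell but orange is not meant.

How it is judged:
By the outcome, as a careful person would: the job done as asked, in the order asked, and still so for the second after the job is handed in, with the robot touching nothing.
It also fails if it takes over 72 s, if anything falls off the work surface, if the arm or the gripper's body presses on something with over 40 N, if the wrist force passes 120 N, or if a joint passes its speed limit or range.

ROBOT

A 6-joint arm with a two-finger parallel gripper is mounted at the origin on the work surface. World frame = base frame: x ahead of the robot, y to its left, z up, the work surface at z = 0. Lengths are in m, angles in rad, forces in N, time in s.
With the tool pointing down it reaches from about 0.35 to 0.875 m from the base axis. Payload 4.2 kg.
Tool frame: the origin (TCP) lies on the centre line of the jaws, within the pads' length; the fingertips stand 14 mm ahead of it and the grasp point (between the pads) lies 5 mm behind it (manip.tcp_to_tips is the distance from the TCP to the fingertips, in m); z points along the fingers, y is the line along which they close (so a half turn about z gives the same grasp; the last joint's range is limited). The gripper opens to 85 mm and grips with 20 to 120 N. Pads are 22 mm wide; open, the fingers measure 114 mm over their backs; the gripper's body (76 mm by 85 mm) begins 54 mm behind the grasp point. The pads swing forward as they close: fully open they stand 13 mm farther back than shut.
Start: joints at [-1.029, 0.385, 0.008, 0, -1.194, -0.259], TCP at [0.174, -0.6, 0.245] pointing down, gripper open.
Joint ranges: [-3.14, 3.14], [-1.21, 2.06], [-1.07, 1.41], [-3.16, 2.05], [-2.99, -0.16], [-3.1, 3.1]. Speed limits (rad/s): [2.79, 2.79, 3.14, 3.14, 3.14, 3.14].

INTERFACE

Orientations are given as a rotation vector (axis times angle).
In Python, from cell import manip gives the robot as it stands. The module is installed in compiled form; this text tells all that it offers.
- The arm moves only by the tool arm_command, never from a script. Its argument "increments" is a list of rows, each an object with "fingers": the opening, from 0 (shut) to 1 (fully open); "travel": the shift along the tool's x, y, z normalised to -1 to 1, where 1 is 10 cm, a list of three; "turn": the turn, a rotation vector about the tool's x, y, z normalised to -1 to 1, where 1 is 90 degrees, a list of three. In form: [{"fingers": fingers, "travel": [dx, dy, dz], "turn": [ax, ay, az]}, ...]. A call has 1 to 5 rows; each row shifts and turns the commanded pose from where the row before left it, along the tool's axes as they then stand; what a row does not reach is not made up. A row lasts 1/10 s, in which the tool goes at most 50 mm and 8.59 degrees, less where a joint would pass 70% of its speed; a pose out of reach is approached as far as the arm can. A call with a number of a shift or a turn outside -1 to 1 is refused whole. A call with a gripper value outside its range is refused whole. The fingers move at their own pace and stop on an object; the grip force is fixed at half the most. Time passes only in rows, so rows that do not move let the fingers close. It gives the time, the measured TCP pose, the force, the opening and the grip force at its end, in the units of the state.
- manip.state(): the state, without advancing time (a new reading comes with each control period).
- manip.grab_frame(name): name is "scene" or "top"; returns the picture (400x640x3 uint8, red, green, blue); there is no depth.
- manip.calibration(name): a dict with "fov_y" (degrees; the focal length in pixels is half the picture's height over the tangent of half this angle, whatever the lens; pixels are square), "cx", "cy" (the principal point, pixels), "k1" (the pictures are not rectified: a ray, as slopes to the right and down, at radius r is drawn at 1 + k1 r^2 times it, then the intrinsics apply), "world_to_cam" (4x4, takes a point from world to camera coordinates). Camera axes: x right, y up, looking along -z (the intrinsics and any distortion apply to the point x, -y, -z); pixel columns grow to the right and rows downward; lengths in m; the calibration is good to about 2 mm. A picture is of the moment at which its call begins. calibration takes no time and is no camera call.
- manip.sign_off(): hands the job in; it is judged then, once.
Trained networks look in the newest picture that a camera, given by its name, has taken for a name from the list of things; names that differ only in an ending like _2 or _b are one class to them, and where a whole thing is asked for, a point or a joint stands for the part that bears it (a point fixed in the world has none). Each returns a list of dicts, best first, with "p" (0 to 1); they miss things now and then, are a little off and sometimes report something else, mostly with a low value. They report only what shows in the picture. A call takes as long as a camera call. They do not tell look-alikes from the thing itself.
- manip.outline_of(camera, label): "region" (400x640 bool, what is visible of it) and "centre" ([column, row] in pixels, amid what is visible of it).
- manip.tip_of(camera, label): "centre" ([column, row] in pixels: a listed point, or the origin of a listed thing).
The state is a dict: "clock": time; "joint_pos": joint angles; "joint_velocities": joint speeds; "effort": joint torques, N m; "position": TCP position; "ee_rot": TCP orientation; "contact_force": force on the tool from outside, world axes, zero at the start; "ft_torque": the same for the moment, N m; "grip_width": finger opening in m; "finger_force": force on a finger pad.
Only numpy, scipy, OpenCV 4.12 (cv2) and the standard library are available. Lean on these libraries where they do the work, as an engineer would, in place of code of your own. Each camera call takes 0.05 s, during which the arm holds its last target. There are 200 camera calls.

## Working session

There is one attempt and no reset: what is moved stays moved. The work goes in short steps, Python scripts to look and compute and a tool call to move; the robot and the scene stay as the last step left them, time stands still between calls to the robot, and variables do not carry over. Pictures are saved under pics/ and viewed, at most 10 in all, crops included, and the job is handed in when it is done.

Besides the shell and the picture viewer there is one more tool, called after "Emit:" as name([rows], argument=value, ...), one row to a line, values as JSON. arm_command: Moves the arm, as the interface text tells. Scaled input: -1 to 1 covers 10 cm each way for a shift and 90 degrees each way for a turn. Its arguments: {"type":"object","properties":{"increments":{"type":"array"}},"required":["increments"]}

```bash
mkdir -p pics; cat > h.py <<'E'
import numpy as np, cv2
from cell import manip
from scipy.spatial.transform import Rotation as R
def cam(n):
    c=manip.calibration(n); f=200/np.tan(np.radians(c['fov_y'])/2); return c,f,np.array(c['world_to_cam'])
def proj(n,P):
    c,f,T=cam(n); P=np.atleast_2d(P); q=P@T[:3,:3].T+T[:3,3]
    s=np.c_[q[:,0],-q[:,1]]/-q[:,2:3]; s=s*(1+c['k1']*(s**2).sum(1,keepdims=True))
    return s*f+[c['cx'],c['cy']]
def unproj(n,uv,z):
    c,f,T=cam(n); uv=np.atleast_2d(np.array(uv,float)); d=(uv-[c['cx'],c['cy']])/f; s=d.copy()
    for _ in range(30): s=d/(1+c['k1']*(s**2).sum(1,keepdims=True))
    r=np.c_[s[:,0],-s[:,1],-np.ones(len(s))]@T[:3,:3]; o=-T[:3,:3].T@T[:3,3]
    return o+r*((z-o[2])/r[:,2])[:,None]
def snap(n,f):
    im=manip.grab_frame(n); cv2.imwrite('pics/'+f,im[:,:,::-1]); return im
E
python3 - <<'E'
from h import *
for n in('scene','top'):
    snap(n,n+'0.png'); c,f,T=cam(n); print(n,c['fov_y'],c['k1'],(-T[:3,:3].T@T[:3,3]).round(3))
Z=dict(blank=0.005,cell=0,pack=0,bay0=.005,bay1=.005,bay2=.005,filler_a=.005,cover_hinge=.101,cover_edge=.1,long_slot=.008,long_slot_floor=.013,short_slot=.008,driver=0,tape=0,wrench=0)
for n in('scene','top'):
  for l,z in Z.items():
    for d in manip.tip_of(n,l)[:4]:
        print(n,l,round(d['p'],2),np.round(d['centre'],1),unproj(n,d['centre'],z)[0].round(3))
print(manip.state())
E
```

```text
scene 48.663796726205724 -0.01917812554349328 [1.417 0.385 0.988]
top 48.15590416734265 -0.02783343807552171 [0.418 0.036 1.118]
scene blank 0.81 [311.3 223.9] [0.596 0.015 0.005]
scene blank 0.46 [212.3 178.8] [ 0.532 -0.372  0.005]
scene cell 0.71 [456.1 245.1] [0.511 0.435 0.   ]
scene cell 0.65 [410.1 241.4] [0.547 0.308 0.   ]
scene cell 0.57 [406.  195.9] [0.365 0.248 0.   ]
scene pack 0.66 [310.2 218.2] [0.571 0.001 0.   ]
scene bay0 0.9 [291.4 213.3] [ 0.578 -0.059  0.005]
scene bay0 0.74 [308.7 220.9] [0.587 0.003 0.005]
scene bay0 0.55 [333.9 227.2] [0.583 0.083 0.005]
scene bay1 0.9 [291.4 213.3] [ 0.578 -0.059  0.005]
scene bay1 0.74 [308.7 220.9] [0.587 0.003 0.005]
scene bay1 0.55 [333.9 227.2] [0.583 0.083 0.005]
scene bay2 0.9 [291.4 213.3] [ 0.578 -0.059  0.005]
scene bay2 0.74 [308.7 220.9] [0.587 0.003 0.005]
scene bay2 0.55 [333.9 227.2] [0.583 0.083 0.005]
scene filler_a 0.86 [290.4 213.6] [ 0.58  -0.061  0.005]
scene filler_a 0.7 [333.6 227. ] [0.582 0.082 0.005]
scene cover_hinge 0.69 [324.  176.6] [0.483 0.011 0.101]
scene cover_edge 0.58 [329.8 159.4] [ 0.399
[... 2058 characters left out ...]

{'clock': 1.6, 'joint_pos': array([-1.02939676e+00,  3.84674730e-01,  7.87906885e-03, -3.33973417e-06,
       -1.19399450e+00, -2.58606880e-01]), 'joint_velocities': array([-0.00012124,  0.00024563,  0.00017741,  0.00112623,  0.00181898,
        0.00059203]), 'effort': array([ 2.13586718e-04, -3.92087209e+01,  1.88614029e+01,  4.19057742e+00,
       -2.78029584e-04, -9.31204127e-07]), 'position': array([ 0.17441724, -0.60013797,  0.24531864]), 'ee_rot': array([-4.42728361e-01,  3.11023519e+00, -7.02713810e-06]), 'contact_force': array([ 0.08352584,  1.31851834, -1.05356101]), 'ft_torque': array([ 0.00345138,  0.0007588 , -0.0328999 ]), 'finger_force': 0.0, 'grip_width': 0.08552104764015546}
```

View pics/scene0.png

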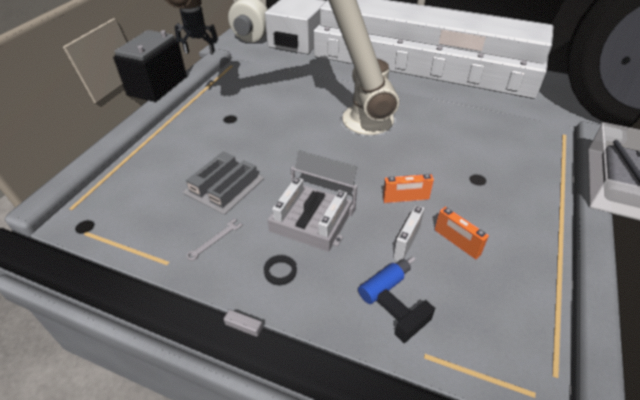

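View pics/top0.png

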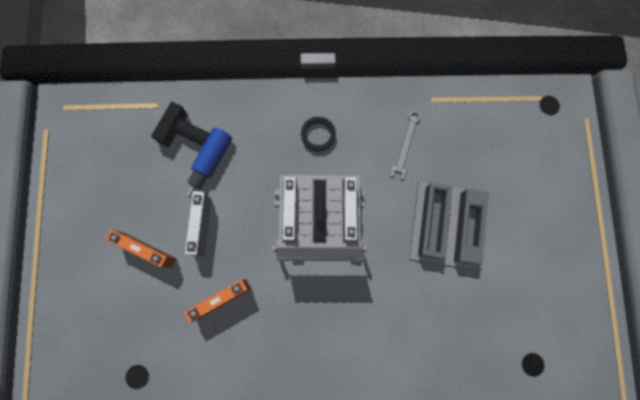

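Top view: blank in the middle bay (320,210), loose silver cell at (195,222) with the driver's bit right next to its end (193,187). The orange decoys are at (140,248) and (215,300), the long slot at (434,222), and the cover stands open leaning toward the robot. Next I'll fit box silhouettes for exact poses.

```bash
cat > fit.py <<'E'
from h import *
from scipy.optimize import minimize
def box(cx,cy,lx,ly,z0,z1): return np.array([[cx+a*lx/2,cy+b*ly/2,z] for a in(-1,1) for b in(-1,1) for z in(z0,z1)])
def render(n,boxes,p,S=4):
    m=np.zeros((400*S,640*S),np.uint8); r=np.array([[np.cos(p[2]),-np.sin(p[2])],[np.sin(p[2]),np.cos(p[2])]])
    for b in boxes:
        w=b.copy(); w[:,:2]=b[:,:2]@r.T+p[:2]; h=cv2.convexHull(((proj(n,w)+.5)*S*16-8).astype(np.int32))
        cv2.fillConvexPoly(m,h,255,cv2.LINE_AA,4)
    return cv2.resize(m,(640,400),interpolation=cv2.INTER_AREA)/255.
def masks(label,near,z,cams=('top','scene')):
    o={}
    for n in cams:
        t=proj(n,[*near,z])[0]; L=[d for d in manip.outline_of(n,label) if np.hypot(*(np.array(d['centre'])-t))<22]
        if L: o[n]=L[0]['region'].astype(float); print(label,n,'p',round(L[0]['p'],2),'area',int(o[n].sum()))
    return o
def fit(ms,boxes,p0):
    def c(p): return sum(((render(n,boxes,p)-m)**2).sum()/m.sum() for n,m in ms.items())
    s=minimize(c,p0,method='Nelder-Mead',options=dict(initial_simplex=[np.array(p0)+d for d in([0,0,0],[.012,0,0],[0,.012,0],[0,0,.12])],xatol=1e-4,fatol=1e-4))
    return s.x,s.fun
def cellb(z): return [box(0,0,.148,.027,z,z+.085) if z==0 else box(0,0,.148,.027,.05,z+.085)]+[box(a,0,.022,.018,z+.085,z+.091) for a in(-.055,.055)]
E
python3 - <<'E'
from fit import *
for n in('top','scene'): manip.grab_frame(n)
J=[('cell',(.559,.293),.05,cellb(0),.0),('filler_a',(.58,.076),.08,cellb(.005),0.),('filler_a',(.578,-.063),.08,cellb(.005),0.),
('blank',(.575,.003),.08,[box(0,0,.064,.016,.06,.1)],0.),('long_slot',(.55,-.281),.04,[box(0,0,.175,.054,.008,.058)],-.05),('short_slot',(.53,-.37),.04,[box(0,0,.175,.054,.008,.058)],-.05)]
import itertools
for l,xy,z,b,a in J:
    ms=masks(l,xy,z)
    for sub in ([k] for k in ms): print('  ',sub,[np.round(v,4) for v in fit({k:ms[k] for k in sub},b,[*xy,a])])
    x,f=fit(ms,b,[*xy,a]); print(l,x.round(4),round(f,3))
im=manip.grab_frame('top'); a=cv2.resize(im[165:275,175:305],None,fx=6,fy=5.4,interpolation=cv2.INTER_CUBIC)
b=cv2.resize(im[165:275,265:395],None,fx=5,fy=5,interpolation=cv2.INTER_CUBIC); c=cv2.resize(im[170:275,370:500],None,fx=5,fy=5,interpolation=cv2.INTER_CUBIC)
cv2.imwrite('pics/c2.png',b[:,:,::-1])
for l in('driver',):
    for d in manip.outline_of('top',l)[:2]:
        v=np.argwhere(d['region']); print(l,d['p'],d['centre'],v.min(0),v.max(0))
# cover edge / angle
for n in('top','scene'):
    for d in manip.tip_of(n,'cover_edge')[:1]:
        for z in(.13,.145,.155,.16,.162): print(n,z,unproj(n,d['centre'],z)[0].round(3))
E
```

```text
cell top p 0.61 area 1134
cell scene p 0.61 area 748
   ['top'] [array([ 0.5546,  0.2972, -0.1137]), np.float64(0.1245)]
   ['scene'] [array([ 0.5514,  0.2985, -0.0913]), np.float64(0.0543)]
cell [ 0.5532  0.2984 -0.0931] 0.182
filler_a top p 0.85 area 798
filler_a scene p 0.97 area 596
   ['top'] [array([ 0.5835,  0.0781, -0.0282]), np.float64(0.0451)]
   ['scene'] [array([ 0.5828,  0.0795, -0.0198]), np.float64(0.0454)]
filler_a [ 0.5831  0.0785 -0.0225] 0.11
filler_a top p 0.81 area 879
filler_a scene p 0.81 area 605
   ['top'] [array([ 0.5789, -0.0641, -0.0294]), np.float64(0.0244)]
   ['scene'] [array([ 0.5784, -0.0657, -0.0195]), np.float64(0.0846)]
filler_a [ 0.5788 -0.0646 -0.0264] 0.129
blank top p 0.72 area 666
blank scene p 0.79 area 500
   ['top'] [array([0.5861, 0.0077, 0.1031]), np.float64(0.6295)]
   ['scene'] [array([ 0.5804,  0.0127, -0.2653]), np.float64(0.4442)]
blank [ 0.5815  0.0096 -0.131 ] 1.128
long_slot top p 0.64 area 2015
long_slot scene p 0.76 area 1267
   ['top'] [array([ 0.5513, -0.2764, -0.1858]), np.float64(0.0095)]
   ['scene'] [array([ 0.548 , -0.2787, -0.1899]), np.float64(0.015)]
long_slot [ 0.5507 -0.2769 -0.1893] 0.056
short_slot top p 0.7 area 2087
short_slot scene p 0.64 area 1055
   ['top'] [array([ 0.5346, -0.3654, -0.1878]), np.float64(0.0224)]
   ['scene'] [array([ 0.5311, -0.3692, -0.1024]), np.float64(0.1182)]
short_slot [ 0.5341 -0.3664 -0.1696] 0.178
driver 0.68 [196.1, 141.9] [103 152] [196 230]
driver 0.25 [432.8, 219.6] [183 418] [257 451]
top 0.13 [0.464 0.014 0.13 ]
top 0.145 [0.464 0.014 0.145]
top 0.155 [0.463 0.014 0.155]
top 0.16 [0.463 0.014 0.16 ]
top 0.162 [0.463 0.014 0.162]
scene 0.13 [0.429 0.002 0.13 ]
scene 0.145 [0.446 0.009 0.145]
scene 0.155 [0.458 0.013 0.155]
scene 0.16 [0.463 0.015 0.16 ]
scene 0.162 [0.466 0.016 0.162]
```

View pics/c2.png

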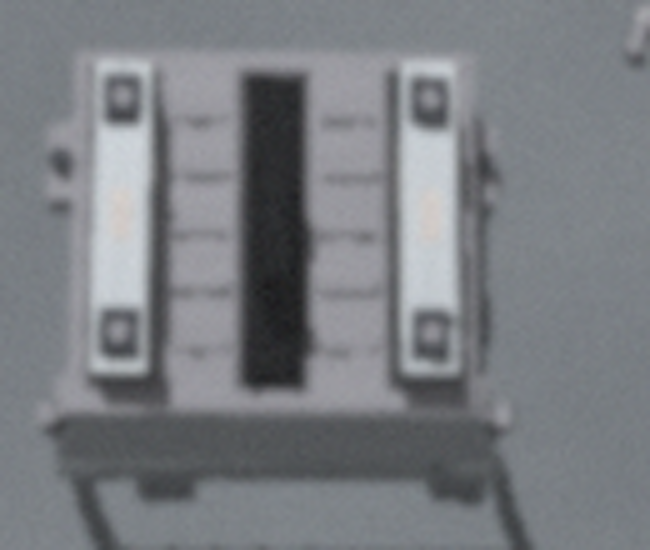

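Poses: pack at (.581, .007), yaw −0.03, with the blank in bay1. Long slot at (.550, −.2775), yaw −0.19. Cell at about (.553, .298), yaw −0.10. All spacings are consistent with the given sizes. Next is a move planner.

```bash
cat > plan.py <<'E'
import sys; from h import *
# plan.py x y z yaw [step mm]: rows to bring TCP there, tool down, tool y at yaw from world y
def go(x,y,z,yaw,mm=48):
    s=manip.state(); p=s['position']; r=R.from_rotvec(s['ee_rot'])
    g=R.from_euler('z',yaw)*R.from_rotvec([0,np.pi,0]); g2=g*R.from_euler('z',np.pi)
    g=min((g,g2),key=lambda q:(r.inv()*q).magnitude())
    d=(r.inv()*g).as_rotvec(); n=int(max(1,np.ceil(np.linalg.norm(np.array([x,y,z])-p)*1000/mm),np.ceil(np.linalg.norm(d)/.145)))
    st=(np.array([x,y,z])-p)/n
    print('clock',round(s['clock'],2),'pos',p.round(4),'n',n,'F',s['contact_force'].round(1),'grip',round(s['grip_width'],4))
    for i in range(n):
        q=r*R.from_rotvec(d*i/n); print((q.inv().apply(st)*10).round(3).tolist(),(d/n/(np.pi/2)).round(3).tolist())
if __name__=='__main__': go(*map(float,sys.argv[1:]))
E
python3 plan.py .581 .007 .2 -.029
```

```text
clock 2.5 pos [ 0.1744 -0.6001  0.2453] n 16 F [ 0.3 -0.5 -0.8] grip 0.0854
[-0.35, 0.293, 0.028] [0.0, -0.0, 0.012]
[-0.344, 0.3, 0.028] [0.0, -0.0, 0.012]
[-0.338, 0.307, 0.028] [0.0, -0.0, 0.012]
[-0.332, 0.313, 0.028] [0.0, -0.0, 0.012]
[-0.326, 0.32, 0.028] [0.0, -0.0, 0.012]
[-0.32, 0.326, 0.028] [0.0, -0.0, 0.012]
[-0.313, 0.332, 0.028] [0.0, -0.0, 0.012]
[-0.307, 0.338, 0.028] [0.0, -0.0, 0.012]
[-0.3, 0.344, 0.028] [0.0, -0.0, 0.012]
[-0.293, 0.35, 0.028] [0.0, -0.0, 0.012]
[-0.286, 0.356, 0.028] [0.0, -0.0, 0.012]
[-0.279, 0.361, 0.028] [0.0, -0.0, 0.012]
[-0.272, 0.367, 0.028] [0.0, -0.0, 0.012]
[-0.265, 0.372, 0.028] [0.0, -0.0, 0.012]
[-0.258, 0.377, 0.028] [0.0, -0.0, 0.012]
[-0.25, 0.382, 0.028] [0.0, -0.0, 0.012]
```

Emit:
arm_command([
  {"fingers": 0.55,"travel": [-0.35,0.3,0],"turn": [0,0,0.012]},
  {"fingers": 0.55,"travel": [-0.34,0.3,0],"turn": [0,0,0.012]},
  {"fingers": 0.55,"travel": [-0.34,0.31,0],"turn": [0,0,0.012]},
  {"fingers": 0.55,"travel": [-0.33,0.31,0],"turn": [0,0,0.012]},
  {"fingers": 0.55,"travel": [-0.33,0.32,0],"turn": [0,0,0.012]},
])

```text
clock: 3.0
position: [0.3017, -0.4083, 0.2455]
ee_rot: [-0.294, 3.127, -0.001]
contact_force: [1.7, -0.4, 0.3]
grip_width: 0.047
finger_force: 0.0
```

Emit:
arm_command([
  {"fingers": 0.55,"travel": [-0.32,0.33,0],"turn": [0,0,0.012]},
  {"fingers": 0.55,"travel": [-0.31,0.33,0],"turn": [0,0,0.012]},
  {"fingers": 0.55,"travel": [-0.31,0.34,0],"turn": [0,0,0.012]},
  {"fingers": 0.55,"travel": [-0.3,0.34,0],"turn": [0,0,0.012]},
  {"fingers": 0.55,"travel": [-0.29,0.35,0],"turn": [0,0,0.012]},
])

```text
clock: 3.5
position: [0.4277, -0.2178, 0.2458]
ee_rot: [-0.147, 3.137, -0.001]
contact_force: [0.2, -1.3, 0.4]
grip_width: 0.0469
finger_force: 0.0
```

Emit:
arm_command([
  {"fingers": 0.55,"travel": [-0.29,0.36,0.05],"turn": [0,0,0.012]},
  {"fingers": 0.55,"travel": [-0.28,0.36,0.1],"turn": [0,0,0.012]},
  {"fingers": 0.55,"travel": [-0.27,0.37,0.1],"turn": [0,0,0.012]},
  {"fingers": 0.55,"travel": [-0.27,0.37,0.1],"turn": [0,0,0.012]},
  {"fingers": 0.55,"travel": [-0.26,0.38,0.1],"turn": [0,0,0.012]},
])

```text
clock: 4.0
position: [0.5542, -0.0262, 0.2003]
ee_rot: [0.0, 3.141, 0.0]
contact_force: [1.3, -0.7, 1.4]
grip_width: 0.0469
finger_force: 0.0
```

```bash
python3 plan.py .581 .007 .088 -.029
```

```text
clock 4.0 pos [ 0.5542 -0.0262  0.2003] n 3 F [ 1.3 -0.7  1.4] grip 0.0469
[-0.089, 0.111, 0.374] [0.0, 0.0, 0.006]
[-0.088, 0.112, 0.374] [0.0, 0.0, 0.006]
[-0.087, 0.112, 0.374] [0.0, 0.0, 0.006]
```

Emit:
arm_command([
  {"fingers": 0.55,"travel": [-0.27,0.33,0.1],"turn": [0,0,0.018]},
  {"fingers": 0.55,"travel": [0,0,0.4],"turn": [0,0,0]},
  {"fingers": 0.55,"travel": [0,0,0.4],"turn": [0,0,0]},
  {"fingers": 0.55,"travel": [0,0,0.29],"turn": [0,0,0]},
  {"fingers": 0.55,"travel": [0,0,0],"turn": [0,0,0]},
])

```text
clock: 4.5
position: [0.5773, 0.0045, 0.077]
ee_rot: [-0.045, -3.132, 0.003]
contact_force: [-0.2, -0.3, -0.3]
grip_width: 0.0468
finger_force: 0.0
```

Emit:
arm_command([
  {"fingers": 0,"travel": [0,0,0],"turn": [0,0,0]},
  {"fingers": 0,"travel": [0,0,0],"turn": [0,0,0]},
  {"fingers": 0,"travel": [0,0,0],"turn": [0,0,0]},
  {"fingers": 0,"travel": [0,0,0],"turn": [0,0,0]},
  {"fingers": 0,"travel": [0,0,0],"turn": [0,0,0]},
])

```text
clock: 5.0
position: [0.5819, 0.0052, 0.0836]
ee_rot: [0.043, 3.137, 0.001]
contact_force: [-0.6, 1.1, 5.5]
grip_width: 0.015
finger_force: 61.2
```

Emit:
arm_command([
  {"fingers": 0,"travel": [0,0,-0.1],"turn": [0,0,0]},
  {"fingers": 0,"travel": [0,0,-0.2],"turn": [0,0,0]},
  {"fingers": 0,"travel": [0,0,-0.3],"turn": [0,0,0]},
  {"fingers": 0,"travel": [0,0,-0.4],"turn": [0,0,0]},
  {"fingers": 0,"travel": [0,0,-0.4],"turn": [0,0,0]},
])

```text
clock: 5.5
position: [0.5789, 0.0048, 0.2221]
ee_rot: [-0.045, -3.138, 0.0]
contact_force: [0.8, 0.4, -2.3]
grip_width: 0.0149
finger_force: 60.0
```

```bash
python3 - <<'E'
from h import *
for n in('top','scene'):
    im=manip.grab_frame(n); t=proj(n,[.58,.007,.15])[0].astype(int)
    cv2.imwrite(f'pics/{n}1.png',cv2.resize(im[max(0,t[1]-75):t[1]+75,t[0]-100:t[0]+100,::-1],None,fx=2,fy=2,interpolation=cv2.INTER_CUBIC))
a,b=cv2.imread('pics/top1.png'),cv2.imread('pics/scene1.png'); h=min(len(a),len(b)); cv2.imwrite('pics/both1.png',np.hstack([a[:h],b[:h]]))
E
python3 plan.py .550 -.2775 .2 -.189
```

```text
clock 5.6 pos [0.583  0.0052 0.2282] n 6 F [-0.1 -0.1 -2.1] grip 0.0152
[0.043, -0.473, 0.045] [0.0, 0.001, 0.017]
[0.03, -0.474, 0.046] [0.0, 0.001, 0.017]
[0.017, -0.474, 0.046] [0.0, 0.001, 0.017]
[0.004, -0.474, 0.046] [0.0, 0.001, 0.017]
[-0.009, -0.474, 0.047] [0.0, 0.001, 0.017]
[-0.022, -0.474, 0.047] [0.0, 0.001, 0.017]
```

View pics/both1.png

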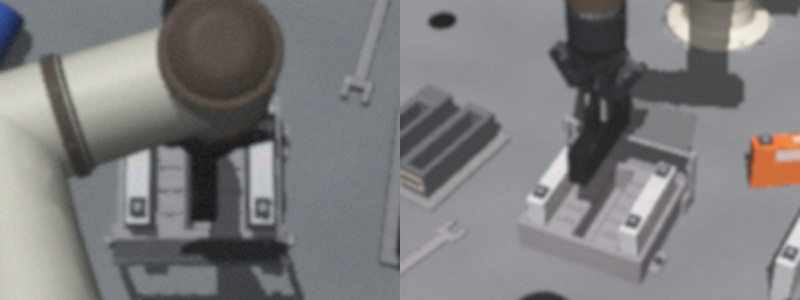

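The blank is clear of its bay in the jaws (scene crop ~(600,130)). The middle bay is empty and the cover is undisturbed. Moving to the long slot.

Emit:
arm_command([
  {"fingers": 0,"travel": [0.04,-0.47,0],"turn": [0,0,0.017]},
  {"fingers": 0,"travel": [0.03,-0.47,0],"turn": [0,0,0.017]},
  {"fingers": 0,"travel": [0.02,-0.47,0],"turn": [0,0,0.017]},
  {"fingers": 0,"travel": [0,-0.47,0.1],"turn": [0,0,0.017]},
  {"fingers": 0,"travel": [-0.01,-0.47,0.2],"turn": [0,0,0.017]},
])

```text
clock: 6.1
position: [0.5529, -0.2294, 0.1924]
ee_rot: [0.255, 3.129, 0.0]
contact_force: [0.8, 0.6, -2.3]
grip_width: 0.0152
finger_force: 60.3
```

Emit:
arm_command([
  {"fingers": 0,"travel": [-0.02,-0.47,0.2],"turn": [0,0,0.017]},
  {"fingers": 0,"travel": [0,0,0],"turn": [0,0,0]},
  {"fingers": 0,"travel": [0,0,0],"turn": [0,0,0]},
  {"fingers": 0,"travel": [0,0,0],"turn": [0,0,0]},
])

```text
clock: 6.5
position: [0.5477, -0.2729, 0.1722]
ee_rot: [-0.295, -3.127, -0.001]
contact_force: [1.3, 0.1, -2.4]
grip_width: 0.015
finger_force: 60.4
```

```bash
python3 - <<'E'
from h import *
for n in('top','scene'):
    im=manip.grab_frame(n); t=proj(n,[.56,-.28,.1])[0].astype(int)
    cv2.imwrite(f'pics/{n}2.png',cv2.resize(im[max(0,t[1]-50):t[1]+50,t[0]-65:t[0]+65,::-1],None,fx=3,fy=3,interpolation=cv2.INTER_CUBIC))
a,b=cv2.imread('pics/top2.png'),cv2.imread('pics/scene2.png'); cv2.imwrite('pics/both2.png',np.hstack([a,b]))
E
python3 plan.py .551 -.278 .145 -.189
```

```text
clock 6.6 pos [ 0.5483 -0.2723  0.1728] n 1 F [-1.1  0.6 -2.4] grip 0.0151
[-0.037, -0.051, 0.278] [0.0, 0.001, 0.001]
```

View pics/both2.png

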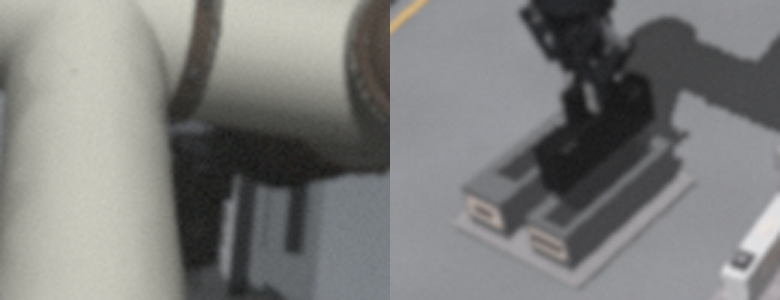

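The blank (crop ~(600,130)) hovers over the right-hand block, which carries the long-bar label (550,245). Aligning and descending gently.

Emit:
arm_command([
  {"fingers": 0,"travel": [-0.037,-0.051,0.1],"turn": [0,0,0.001]},
  {"fingers": 0,"travel": [0,0,0.15],"turn": [0,0,0]},
  {"fingers": 0,"travel": [0,0,0.05],"turn": [0,0,0]},
  {"fingers": 0,"travel": [0,0,0.04],"turn": [0,0,0]},
  {"fingers": 0,"travel": [0,0,0.04],"turn": [0,0,0]},
])

```text
clock: 7.1
position: [0.5507, -0.279, 0.1364]
ee_rot: [-0.296, -3.127, 0.001]
contact_force: [-7.5, 8.1, 22.2]
grip_width: 0.0151
finger_force: 63.8
```

Emit:
arm_command([
  {"fingers": 0,"travel": [0,0,0.03],"turn": [0,0,0]},
  {"fingers": 0,"travel": [0,0,0.03],"turn": [0,0,0]},
  {"fingers": 0,"travel": [0,0,0],"turn": [0,0,0]},
])

```text
clock: 7.4
position: [0.5508, -0.2789, 0.1364]
ee_rot: [0.293, 3.125, -0.004]
contact_force: [-11.3, 10.0, 30.0]
grip_width: 0.0149
finger_force: 65.2
```

Contact is at mouth height, so it's on the rim. Lift a little and measure the offset in the same camera.

Emit:
arm_command([
  {"fingers": 0,"travel": [0,0,-0.1],"turn": [0,0,0]},
  {"fingers": 0,"travel": [0,0,-0.1],"turn": [0,0,0]},
  {"fingers": 0,"travel": [0,0,0],"turn": [0,0,0]},
  {"fingers": 0,"travel": [0,0,0],"turn": [0,0,0]},
])

```text
clock: 7.8
position: [0.5505, -0.2792, 0.1477]
ee_rot: [-0.298, -3.127, -0.0]
contact_force: [0.4, -0.0, -3.8]
grip_width: 0.0153
finger_force: 60.4
```

```bash
python3 - <<'E'
from fit import *
s=manip.state(); p=s['position']; print(p.round(4),s['contact_force'].round(1),R.from_rotvec(s['ee_rot']).as_matrix().round(3).tolist())
z=p[2]-.0786
im=manip.grab_frame('scene').astype(int); 
ms=masks('blank',p[:2],z+.03,('scene',))
# own dark-mask around blank
foot=[box(0,0,.148,.027,z,z+.055)]
if ms: print(fit(ms,foot+[box(0,0,.064,.016,z+.055,z+.095)],[*p[:2],-.189]))
t=proj('scene',[*p[:2],z+.03])[0].astype(int)
for q in ([*p[:2],-.189],[p[0]-.005,p[1],-.189]):
    pass
def draw(v,pose,boxes,col,k,o):
    c,s_=np.cos(pose[2]),np.sin(pose[2])
    for b in boxes:
        w=b.copy(); w[:,:2]=b[:,:2]@np.array([[c,-s_],[s_,c]]).T+pose[:2]; q=(proj('scene',w)-o+.5)*k
        for i in range(8):
            for j in range(i):
                if (np.abs(b[i]-b[j])>1e-6).sum()==1: cv2.line(v,tuple(q[i].astype(int)),tuple(q[j].astype(int)),col,1)
o=t-[50,45]; k=8; v=cv2.resize(im[o[1]:o[1]+75,o[0]:o[0]+100,::-1].astype(np.uint8),None,fx=k,fy=k,interpolation=cv2.INTER_CUBIC)
v=np.clip(v.astype(float)*1.6,0,255).astype(np.uint8)
draw(v,[p[0]-.001,p[1],-.189],foot,(0,255,255),k,o)
draw(v,[.548,-.2787,-.189],[box(0,0,.175,.054,.008,.058),box(0,0,.151,.03,.058,.0581)],(0,255,0),k,o)
cv2.imwrite('pics/o3.png',v)
E
```

```text
[ 0.5505 -0.2792  0.1477] [ 0.4 -0.  -3.8] [[-0.982, 0.189, -0.0], [0.189, 0.982, 0.0], [0.0, 0.0, -1.0]]
```

View pics/o3.png

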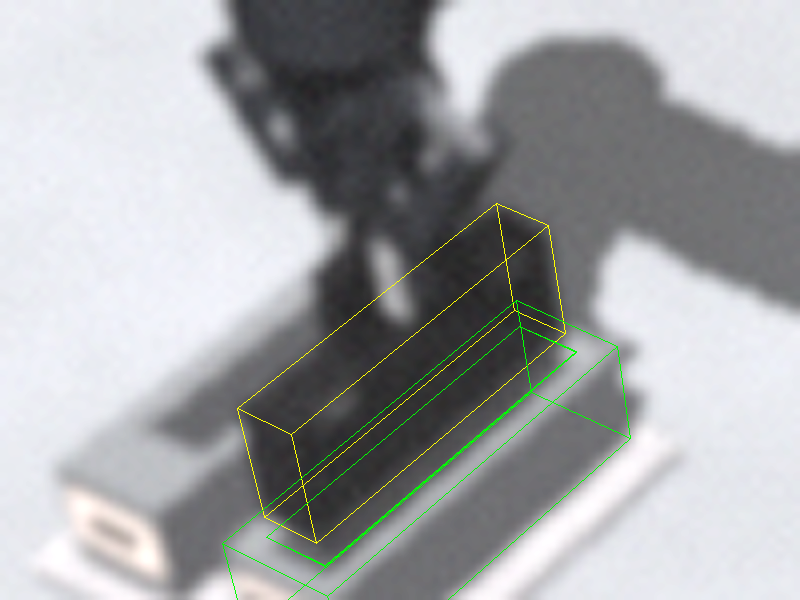

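Yellow (model of the held blank) and green (block) both match the picture. The blank sits ~1.5 mm too far along +x and slightly −y, as the reaction force also says. Shifting and retrying.

Emit:
arm_command([
  {"fingers": 0,"travel": [0.027,0.01,0.02],"turn": [0,0,0]},
  {"fingers": 0,"travel": [0,0,0.05],"turn": [0,0,0]},
  {"fingers": 0,"travel": [0,0,0.04],"turn": [0,0,0]},
  {"fingers": 0,"travel": [0,0,0.04],"turn": [0,0,0]},
  {"fingers": 0,"travel": [0,0,0],"turn": [0,0,0]},
])

```text
clock: 8.4
position: [0.5478, -0.2776, 0.1363]
ee_rot: [-0.296, -3.127, 0.002]
contact_force: [-6.8, 5.0, 14.6]
grip_width: 0.0152
finger_force: 62.8
```

```bash
python3 - <<'E'
from h import *
s=manip.state(); r=R.from_rotvec(s['ee_rot']); print(s['position'].round(4),r.inv().apply(s['contact_force']).round(1),r.inv().apply(s['ft_torque']).round(2),(r.inv()*R.from_euler('z',-.189)*R.from_rotvec([0,np.pi,0])).as_rotvec().round(3))
E
```

```text
[ 0.5478 -0.2776  0.1363] [  7.6   3.6 -14.6] [-1.02  1.91  0.12] [-0.001 -0.    -0.   ]
```

Emit:
arm_command([
  {"fingers": 0,"travel": [0.02,0,0],"turn": [0,0,0]},
  {"fingers": 0,"travel": [0,0.02,0],"turn": [0,0,0]},
  {"fingers": 0,"travel": [0,0,0],"turn": [0,0,0]},
])

```text
clock: 8.7
position: [0.5483, -0.2766, 0.136]
ee_rot: [0.294, 3.123, -0.005]
contact_force: [1.4, -1.7, 6.6]
grip_width: 0.0151
finger_force: 61.7
```

```bash
cat > w.py <<'E'
from h import *
s=manip.state(); r=R.from_rotvec(s['ee_rot']); print(round(s['clock'],2),s['position'].round(4),r.inv().apply(s['contact_force']).round(1),r.inv().apply(s['ft_torque']).round(2),r.as_matrix()[:,2].round(3), s['grip_width'].round(4))
E
python3 w.py
```

```text
Traceback (most recent call last):
  File "w.py", line 2, in <module>
    s=manip.state(); r=R.from_rotvec(s['ee_rot']); print(round(s['clock'],2),s['position'].round(4),r.inv().apply(s['contact_force']).round(1),r.inv().apply(s['ft_torque']).round(2),r.as_matrix()[:,2].round(3), s['grip_width'].round(4))
                                                                                                                                                                                                                   ^^^^^^^^^^^^^^^^^^^^^
AttributeError: 'float' object has no attribute 'round'
```

Lateral forces have changed sign and it no longer slides freely, so the foot is seated in the chamfer. Pushing down from here.

Emit:
arm_command([
  {"fingers": 0,"travel": [0,0,0.03],"turn": [0,0,0]},
  {"fingers": 0,"travel": [0,0,0.03],"turn": [0,0,0]},
  {"fingers": 0,"travel": [0,0,0.03],"turn": [0,0,0]},
  {"fingers": 0,"travel": [0,0,0],"turn": [0,0,0]},
])

```text
clock: 9.1
position: [0.5539, -0.2775, 0.1301]
ee_rot: [0.291, 3.11, -0.009]
contact_force: [6.7, -0.7, 12.0]
grip_width: 0.015
finger_force: 63.2
```

```bash
sed -i "s/s\['grip_width'\].round(4)/round(s['grip_width'],4)/" w.py; python3 w.py
```

```text
9.1 [ 0.5539 -0.2775  0.1301] [ -6.9   0.5 -11.9] [-0.06 -1.53  0.04] [ 0.018 -0.008 -1.   ] 0.015
```

Emit:
arm_command([
  {"fingers": 0,"travel": [-0.04,0,0],"turn": [0,0,0]},
  {"fingers": 0,"travel": [-0.03,0,0],"turn": [0,0,0]},
  {"fingers": 0,"travel": [0,0,0],"turn": [0,0,0]},
])

```text
clock: 9.4
position: [0.5564, -0.278, 0.1274]
ee_rot: [0.294, 3.121, -0.005]
contact_force: [2.2, -0.5, 8.3]
grip_width: 0.015
finger_force: 62.9
```

```bash
python3 w.py; python3 - <<'E'
from h import *
im=manip.grab_frame('scene'); t=proj('scene',[.55,-.28,.08])[0].astype(int); o=t-[45,40]
v=cv2.resize(im[o[1]:o[1]+75,o[0]:o[0]+90,::-1],None,fx=8,fy=8,interpolation=cv2.INTER_CUBIC)
cv2.imwrite('pics/o4.png',np.clip(v*1.8,0,255).astype(np.uint8))
E
```

```text
9.4 [ 0.5564 -0.278   0.1274] [-2.3 -0.2 -8.3] [0.06 0.05 0.02] [ 0.007 -0.004 -1.   ] 0.015
```

View pics/o4.png

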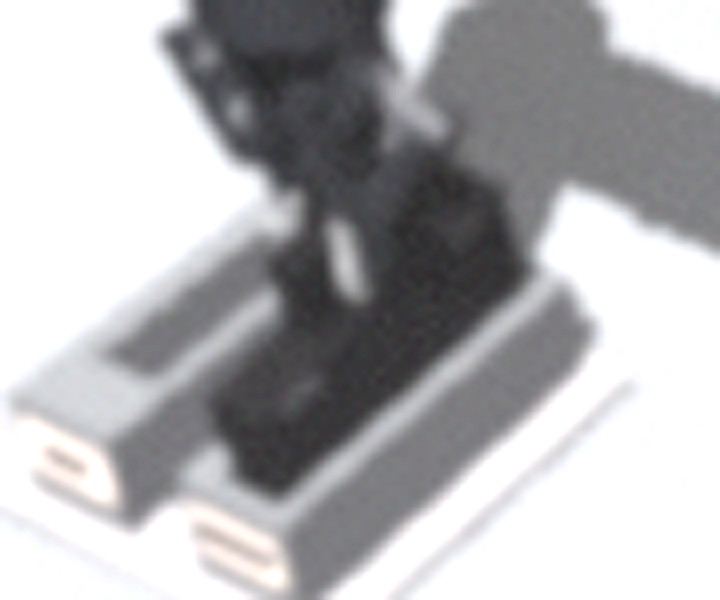

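The far (−x) end of the blank still rides on the rim while the near end is in the slot (near end ~(265,480), far end raised at (510,250)). It must go further +x.

Emit:
arm_command([
  {"fingers": 0,"travel": [-0.03,0,0],"turn": [0,0,0]},
  {"fingers": 0,"travel": [0,0,0.03],"turn": [0,0,0]},
  {"fingers": 0,"travel": [0,0,0],"turn": [0,0,0]},
])

```text
clock: 9.75
position: [0.5593, -0.2785, 0.124]
ee_rot: [0.294, 3.121, -0.005]
contact_force: [3.2, -0.8, 6.6]
grip_width: 0.0152
finger_force: 63.0
```

```bash
python3 w.py
```

```text
9.75 [ 0.5593 -0.2785  0.124 ] [-3.3 -0.2 -6.5] [ 0.21 -0.27 -0.07] [ 0.007 -0.004 -1.   ] 0.0152
```

Emit:
arm_command([
  {"fingers": 0,"travel": [0,0,0.04],"turn": [0,0,0]},
  {"fingers": 0,"travel": [0,0,0.04],"turn": [0,0,0]},
  {"fingers": 0,"travel": [0,0,0],"turn": [0,0,0]},
])

```text
clock: 10.05
position: [0.5633, -0.2793, 0.1185]
ee_rot: [0.291, 3.111, -0.009]
contact_force: [7.0, -1.3, 9.7]
grip_width: 0.0152
finger_force: 64.5
```

```bash
python3 w.py; python3 - <<'E'
from fit import *
manip.grab_frame('scene')
for d in manip.outline_of('scene','blank')[:3]: 
    print(d['p'],d['centre'],d['region'].sum())
# candidate fits of tilt with grey-level contrast: dark mask
im=manip.grab_frame('scene').mean(2); 
t=proj('scene',[.55,-.28,.08])[0].astype(int); o=t-[45,40]; sub=im[o[1]:o[1]+75,o[0]:o[0]+90]
print(np.percentile(sub,[1,10,25,50]))
for r in range(16,68,3): print(o[1]+r,''.join('#' if q<36 else '+' if q<50 else '-' if q<75 else '.' for q in sub[r,15:80]))
print(o)
E
```

```text
10.05 [ 0.5633 -0.2793  0.1185] [-7.3 -0.  -9.6] [-0.03 -1.47  0.  ] [ 0.016 -0.007 -1.   ] 0.0152
0.89 [228.9, 172.1] 701
0.68 [398.8, 299.8] 2598
0.47 [334.6, 211.9] 670
[ 28.33333333  38.          68.66666667 105.        ]
147 ..........---.--###++++++++++++-......---------------------------
150 ...........-----++#+#++++++####+--......-------------------------
153 .............-++++###+++++####+---++++++#++----------------------
156 .................--++++++##+#+#+++++########+++-----.........----
159 .....................-++++++++++++#########++##+----.............
162 ................--...-++-..-+++++#####+++++#####+-...............
165 ............--------++++-...-++##################+-..............
168 ........-------..-+++###+-...-+++##############+-................
171 ....--------......-+#####+-..-+#############+-......----.........
174 --------.......-----+######++###########+-......---------........
177 ...........-------+++++++++##########+-......----------..........
180 ........--------++++++++++#######+--.....-----------.............
183 ....---------++++++++--++#####+-......-----------................
186 -------------++++++++++###+--......----------....................
189 -------......-+########+-......-----------.......................
192 .-----...........--+--......-----------..........................
195 ........................-----------..............................
198 ......................----------.................................
[185 131]
```

```bash
cat > tilt.py <<'E'
from fit import *
def grid(b,n=15): 
    lo,hi=b.min(0),b.max(0); g=np.stack(np.meshgrid(*[np.linspace(lo[i],hi[i],m) for i,m in enumerate((40,3,30))]),-1).reshape(-1,3); return g
F=grid(box(0,0,.148,.027,0,.055)); RB=grid(box(0,0,.064,.016,.055,.095))
yaw=-.189
def place(P,u,z,th,v=0,S=(.5495,-.278)):
    Q=R.from_euler('y',th).apply(P)+[u,v,z]; Q=R.from_euler('z',yaw).apply(Q); Q[:,:2]+=S; return Q[Q[:,2]>.058]
def ren(n,u,z,th,v):
    m=np.zeros((1600,2560),np.uint8)
    for G in(F,RB): cv2.fillConvexPoly(m,cv2.convexHull(((proj(n,place(G,u,z,th,v))+.5)*64-8).astype(np.int32)),255,cv2.LINE_AA,4)
    return cv2.resize(m,(640,400),interpolation=cv2.INTER_AREA)/255.
def run(n='scene'):
    manip.grab_frame(n); d=manip.outline_of(n,'blank')[0]; M=d['region'].astype(float); print(n,d['p'],d['centre'],M.sum())
    from scipy.optimize import minimize
    best=None
    for th in(0,.08,.16,.25):
        f=lambda p:((ren(n,p[0]/100,p[1]/100,p[2]/10,p[3]/100)-M)**2).sum()/M.sum()+(p[3]/.4)**2*.02
        s=minimize(f,[0,3.5,th*10,0],method='Nelder-Mead',options=dict(initial_simplex=np.array([0,3.5,th*10,0])+np.vstack([np.zeros(4),np.eye(4)*.8])))
        if best is None or s.fun<best.fun: best=s
    print('u,z cm, th*10, v',best.x.round(2),best.fun.round(3))
if __name__=='__main__': run()
E
python3 tilt.py
```

```text
scene 0.56 [231.5, 169.1] 769.0
u,z cm, th*10, v [-0.11  4.39  1.81  0.37] 0.202
```

Fit: the blank is pitched 0.18 rad nose-down (+x end low), otherwise centred; the tool-side evidence agrees. Lift clear, then level it by turning the tool −0.18 rad about its y.

Emit:
arm_command([
  {"fingers": 0,"travel": [0,0,-0.2],"turn": [0,0,0]},
  {"fingers": 0,"travel": [0,0,-0.2],"turn": [0,0,0]},
  {"fingers": 0,"travel": [0.1,0,0],"turn": [0,-0.058,0]},
  {"fingers": 0,"travel": [0,0,0],"turn": [0,-0.057,0]},
  {"fingers": 0,"travel": [0,0,0],"turn": [0,0,0]},
])

```text
clock: 10.8
position: [0.5436, -0.2747, 0.1526]
ee_rot: [0.282, 2.951, -0.024]
contact_force: [0.6, -0.3, -3.0]
grip_width: 0.015
finger_force: 62.7
```

```bash
python3 w.py; python3 tilt.py;python3 w.py
```

```text
10.8 [ 0.5436 -0.2747  0.1526] [-0.1 -0.2  3.1] [-0.01  0.53 -0.01] [ 0.174 -0.033 -0.984] 0.015
scene 0.81 [231.0, 160.6] 839.0
u,z cm, th*10, v [-1.25  7.3   0.18 -0.11] 0.206
10.9 [ 0.5464 -0.2754  0.1532] [ 0.7 -0.4  1.7] [0.02 0.41 0.01] [ 0.175 -0.034 -0.984] 0.015
```

```bash
python3 - <<'E'
from tilt import *
s=manip.state(); p=s['position']; n='scene'; im=manip.grab_frame(n); d=manip.outline_of(n,'blank')[0]
t=proj(n,[.55,-.28,.08])[0].astype(int); o=t-[45,40]; k=8
v=cv2.resize(im[o[1]:o[1]+75,o[0]:o[0]+90,::-1],None,fx=k,fy=k,interpolation=cv2.INTER_CUBIC); v=np.clip(v*1.8,0,255).astype(np.uint8)
def dr(b,T,col):
    w=T(b); q=((proj(n,w)-o+.5)*k).astype(int)
    for i in range(8):
        for j in range(i):
            if (np.abs(b[i]-b[j])>1e-6).sum()==1: cv2.line(v,tuple(map(int,q[i])),tuple(map(int,q[j])),col,1)
def T(u,z,th,vv=0,S=(.5495,-.278)): return lambda P: R.from_euler('z',yaw).apply(R.from_euler('y',th).apply(P)+[u,vv,z])+[*S,0]
fb=box(0,0,.148,.027,0,.055); rb=box(0,0,.064,.016,.055,.095)
for b in(fb,rb): dr(b,T(-.001,p[2]-.0786,.0,0,p[:2]),(0,255,255))
dr(box(0,0,.151,.03,.058,.0581),T(0,0,0,0,(.5495,-.278)),(0,255,0))
c,_=cv2.findContours(d['region'].astype(np.uint8),cv2.RETR_EXTERNAL,cv2.CHAIN_APPROX_NONE)
for q in c: cv2.polylines(v,[((q-o+.5)*k).astype(np.int32)],True,(255,0,255),1)
cv2.imwrite('pics/o5.png',v)
E
```

```text
(no output)
```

View pics/o5.png

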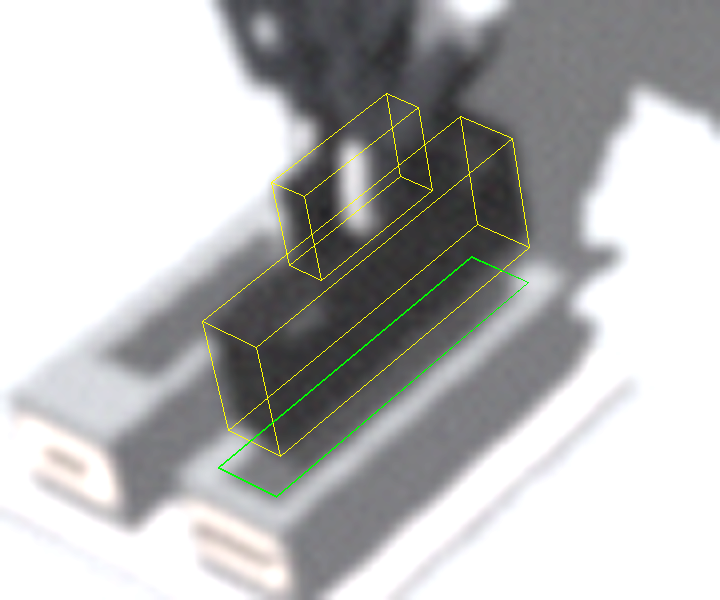

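Level now, and the model matches the picture to within ~2 mm. Compute tool-axis shifts with the tilted tool.

```bash
cat > d.py <<'E'
import sys; from h import *
s=manip.state(); r=R.from_rotvec(s['ee_rot']); p=s['position']; t=np.array(list(map(float,sys.argv[1:4])))
print(p.round(4),'travel',(r.inv().apply(t-p)*10).round(3),'world down 10mm:',r.inv().apply([0,0,-.1]).round(3))
E
python3 d.py .5525 -.2773 .145
```

```text
[ 0.5474 -0.2756  0.1531] travel [-0.038 -0.007  0.09 ] world down 10mm: [0.018 0.    0.098]
```

Emit:
arm_command([
  {"fingers": 0,"travel": [-0.038,-0.007,0.09],"turn": [0,0,0]},
  {"fingers": 0,"travel": [0,0,0],"turn": [0,0,0]},
  {"fingers": 0,"travel": [0.01,0,0.05],"turn": [0,0,0]},
  {"fingers": 0,"travel": [0.01,0,0.05],"turn": [0,0,0]},
  {"fingers": 0,"travel": [0,0,0],"turn": [0,0,0]},
])

```text
clock: 11.5
position: [0.5507, -0.2768, 0.1334]
ee_rot: [0.282, 2.951, -0.025]
contact_force: [-0.9, 0.1, -2.8]
grip_width: 0.0152
finger_force: 62.7
```

```bash
python3 w.py
```

```text
11.5 [ 0.5507 -0.2768  0.1334] [ 1.4 -0.   2.5] [ 0.    0.5  -0.04] [ 0.174 -0.033 -0.984] 0.0152
```

No contact at 3 mm below the mouth, so continue.

Emit:
arm_command([
  {"fingers": 0,"travel": [0.005,0,0.05],"turn": [0,0,0]},
  {"fingers": 0,"travel": [0.01,0,0.05],"turn": [0,0,0]},
  {"fingers": 0,"travel": [0,0,0],"turn": [0,0,0]},
])

```text
clock: 11.8
position: [0.5558, -0.278, 0.1282]
ee_rot: [0.277, 2.939, -0.029]
contact_force: [3.4, -0.4, 6.2]
grip_width: 0.0153
finger_force: 64.8
```

```bash
python3 w.py
```

```text
11.8 [ 0.5558 -0.278   0.1282] [-4.5  0.3 -5.4] [-0.3  -0.28  0.11] [ 0.186 -0.037 -0.982] 0.0153
```

Emit:
arm_command([
  {"fingers": 0,"travel": [-0.015,0,-0.1],"turn": [0,0,0]},
  {"fingers": 0,"travel": [-0.05,0,0],"turn": [0,-0.03,0]},
  {"fingers": 0,"travel": [0,0,0],"turn": [0,0,0]},
])

```text
clock: 12.1
position: [0.5552, -0.2777, 0.1358]
ee_rot: [0.277, 2.903, -0.031]
contact_force: [-0.0, 0.1, -2.4]
grip_width: 0.0152
finger_force: 63.7
```

```bash
python3 w.py; python3 tilt.py; python3 d.py .5565 -.2778 .133
```

```text
12.1 [ 0.5552 -0.2777  0.1358] [0.6 0.1 2.3] [0.01 0.64 0.02] [ 0.221 -0.042 -0.974] 0.0152
scene 0.67 [227.2, 170.8] 866.0
u,z cm, th*10, v [-0.28  5.67  0.8  -0.19] 0.157
[ 0.5554 -0.2778  0.1355] travel [-0.005  0.002  0.027] world down 10mm: [ 0.022 -0.     0.097]
```

Emit:
arm_command([
  {"fingers": 0,"travel": [0.01,0,-0.05],"turn": [0,-0.051,0]},
  {"fingers": 0,"travel": [0,0,0],"turn": [0,0,0]},
  {"fingers": 0,"travel": [0,0,0],"turn": [0,0,0]},
])

```text
clock: 12.5
position: [0.554, -0.2776, 0.1404]
ee_rot: [0.269, 2.824, -0.042]
contact_force: [0.2, -0.0, -2.3]
grip_width: 0.0151
finger_force: 63.7
```

```bash
python3 w.py; python3 tilt.py; python3 tilt.py; python3 d.py .5545 -.2778 .133
```

```text
12.5 [ 0.554  -0.2776  0.1404] [ 0.5 -0.   2.3] [ 0.04  0.76 -0.  ] [ 0.296 -0.057 -0.953] 0.0151
scene 0.88 [230.5, 171.0] 826.0
u,z cm, th*10, v [-0.06  5.29 -0.69 -0.51] 0.208
scene 0.57 [226.0, 169.1] 912.0
u,z cm, th*10, v [ 0.47  6.44 -0.28 -0.01] 0.15
[ 0.5548 -0.2776  0.1404] travel [ 0.025 -0.002  0.07 ] world down 10mm: [0.03  0.    0.095]
```

Emit:
arm_command([
  {"fingers": 0,"travel": [0.04,0,0.065],"turn": [0,0,0]},
  {"fingers": 0,"travel": [0.015,0,0.048],"turn": [0,0,0]},
  {"fingers": 0,"travel": [0,0,0],"turn": [0,0,0]},
])

```text
clock: 13.0
position: [0.5523, -0.2777, 0.1296]
ee_rot: [0.268, 2.821, -0.043]
contact_force: [-7.5, 1.6, 8.4]
grip_width: 0.015
finger_force: 66.1
```

```bash
python3 w.py; python3 tilt.py
```

```text
13.0 [ 0.5523 -0.2777  0.1296] [  4.8   0.2 -10.4] [ 0.03  1.32 -0.01] [ 0.299 -0.058 -0.953] 0.015
scene 0.8 [226.7, 170.0] 855.0
u,z cm, th*10, v [ 0.85  5.37 -0.98  0.06] 0.154
```

Now the near end touches (force −x). Shift back −x and pitch slightly down.

Emit:
arm_command([
  {"fingers": 0,"travel": [0.03,0,-0.01],"turn": [0,0.03,0]},
  {"fingers": 0,"travel": [0,0,0],"turn": [0,0.02,0]},
  {"fingers": 0,"travel": [0,0,0],"turn": [0,0,0]},
])

```text
clock: 13.4
position: [0.5522, -0.2776, 0.1312]
ee_rot: [0.274, 2.893, -0.035]
contact_force: [-3.6, 1.0, 9.2]
grip_width: 0.0153
finger_force: 65.9
```

```bash
python3 w.py; python3 tilt.py
```

```text
13.4 [ 0.5522 -0.2776  0.1312] [ 1.5  0.3 -9.8] [-0.06  0.17 -0.04] [ 0.23  -0.045 -0.972] 0.0153
scene 0.89 [226.8, 170.9] 817.0
u,z cm, th*10, v [ 0.4   5.13 -0.65 -0.07] 0.184
```

Emit:
arm_command([
  {"fingers": 0,"travel": [0.03,0,0],"turn": [0,0.02,0]},
  {"fingers": 0,"travel": [0.01,0,0.03],"turn": [0,0,0]},
  {"fingers": 0,"travel": [0,0,0],"turn": [0,0,0]},
])

```text
clock: 13.8
position: [0.547, -0.2766, 0.1267]
ee_rot: [0.278, 2.927, -0.03]
contact_force: [-6.0, 1.6, 11.5]
grip_width: 0.0152
finger_force: 66.5
```

```bash
python3 w.py; python3 tilt.py
```

```text
13.8 [ 0.547  -0.2766  0.1267] [  3.7   0.4 -12.5] [-0.3   0.9  -0.04] [ 0.197 -0.039 -0.98 ] 0.0152
scene 0.97 [225.7, 170.7] 809.0
u,z cm, th*10, v [ 0.49  4.83 -1.05 -0.  ] 0.172
```

Nose-up now 0.1 rad, far end in. Rotating nose-down about the TCP moves the foot −x as required.

Emit:
arm_command([
  {"fingers": 0,"travel": [0,0,0],"turn": [0,0.035,0]},
  {"fingers": 0,"travel": [0.005,0,0.03],"turn": [0,0.035,0]},
  {"fingers": 0,"travel": [0,0,0],"turn": [0,0,0]},
])

```text
clock: 14.2
position: [0.5478, -0.2762, 0.1208]
ee_rot: [0.289, 3.039, -0.013]
contact_force: [3.9, 0.2, -2.5]
grip_width: 0.0148
finger_force: 64.7
```

```bash
python3 w.py; python3 tilt.py
```

```text
14.2 [ 0.5478 -0.2762  0.1208] [-3.6  0.9  2.8] [ 0.08 -0.98 -0.07] [ 0.088 -0.017 -0.996] 0.0148
scene 0.77 [226.9, 173.7] 770.0
u,z cm, th*10, v [ 0.28  4.51 -0.36  0.16] 0.199
```

No vertical force and ~14 mm in: it is in the slot. Continue down.

Emit:
arm_command([
  {"fingers": 0,"travel": [-0.01,0,0.05],"turn": [0,0,0]},
  {"fingers": 0,"travel": [0.005,0,0.05],"turn": [0,0,0]},
  {"fingers": 0,"travel": [0.005,0,0.05],"turn": [0,0,0]},
  {"fingers": 0,"travel": [0,0,0],"turn": [0,0,0]},
])

```text
clock: 14.7
position: [0.5481, -0.2764, 0.1057]
ee_rot: [0.289, 3.038, -0.013]
contact_force: [5.5, -1.0, -3.7]
grip_width: 0.0154
finger_force: 64.5
```

```bash
python3 w.py
```

```text
14.7 [ 0.5481 -0.2764  0.1057] [-5.2  0.1  4.2] [ 0.14 -1.38 -0.03] [ 0.088 -0.017 -0.996] 0.0154
```

Emit:
arm_command([
  {"fingers": 0,"travel": [-0.02,0,0.05],"turn": [0,0,0]},
  {"fingers": 0,"travel": [0.005,0,0.05],"turn": [0,0,0]},
  {"fingers": 0,"travel": [0.005,0,0.05],"turn": [0,0,0]},
  {"fingers": 0,"travel": [0,0,0.02],"turn": [0,0,0]},
  {"fingers": 0,"travel": [0,0,0],"turn": [0,0,0]},
])

```text
clock: 15.2
position: [0.5505, -0.2769, 0.0905]
ee_rot: [0.288, 3.039, -0.014]
contact_force: [2.4, 0.5, 5.8]
grip_width: 0.015
finger_force: 65.9
```

```bash
python3 w.py
```

```text
15.2 [ 0.5505 -0.2769  0.0905] [-2.8  1.  -5.6] [-0.24 -0.08  0.09] [ 0.088 -0.018 -0.996] 0.015
```

Emit:
arm_command([
  {"fingers": 0,"travel": [0,0,0.03],"turn": [0,0,0]},
  {"fingers": 0.5,"travel": [0,0,0],"turn": [0,0,0]},
  {"fingers": 0.5,"travel": [0,0,0],"turn": [0,0,0]},
  {"fingers": 0.5,"travel": [0,0,-0.4],"turn": [0,0,0]},
  {"fingers": 0.5,"travel": [0,0,-0.35],"turn": [0,0.056,0]},
])

```text
clock: 15.7
position: [0.5395, -0.2748, 0.1603]
ee_rot: [-0.299, -3.118, -0.003]
contact_force: [2.6, -1.5, -0.8]
grip_width: 0.0427
finger_force: 0.0
```

Emit:
arm_command([
  {"fingers": 0,"travel": [0,0,0],"turn": [0,0,0]},
  {"fingers": 0,"travel": [0,0,0],"turn": [0,0,0]},
  {"fingers": 0,"travel": [0,0,0],"turn": [0,0,0]},
  {"fingers": 0,"travel": [0,0,0],"turn": [0,0,0]},
])

```text
clock: 16.1
position: [0.5422, -0.2752, 0.1593]
ee_rot: [-0.298, -3.124, -0.001]
contact_force: [-0.7, 0.6, 0.7]
grip_width: -0.0003
finger_force: 0.0
```

```bash
python3 w.py; python3 plan.py .549 -.2767 .124 -.189; python3 tilt.py
```

```text
16.1 [ 0.5422 -0.2752  0.1593] [ 0.8  0.4 -0.7] [ 0.01 -0.03  0.  ] [-0.004  0.001 -1.   ] -0.0003
clock 16.1 pos [ 0.5422 -0.2752  0.1593] n 1 F [-0.7  0.6  0.7] grip -0.0003
[-0.071, -0.002, 0.352] [0.0, -0.002, -0.001]
scene 0.94 [230.6, 170.2] 548.0
u,z cm, th*10, v [ 0.23  1.45 -0.01  0.16] 0.034
```

Released blank fits level at underside z≈14 mm (floor 13). One confirming push on the rib with the closed fingers.

Emit:
arm_command([
  {"fingers": 0,"travel": [-0.07,0,0.3],"turn": [0,0,0]},
  {"fingers": 0,"travel": [0,0,0.05],"turn": [0,0,0]},
  {"fingers": 0,"travel": [0,0,0.05],"turn": [0,0,0]},
  {"fingers": 0,"travel": [0,0,0.05],"turn": [0,0,0]},
  {"fingers": 0,"travel": [0,0,0],"turn": [0,0,0]},
])

```text
clock: 16.7
position: [0.5486, -0.2769, 0.1221]
ee_rot: [-0.295, -3.125, 0.003]
contact_force: [-12.0, 5.7, 25.6]
grip_width: -0.0002
finger_force: 13.0
```

Emit:
arm_command([
  {"fingers": 0,"travel": [0,0,-0.4],"turn": [0,0,0]},
  {"fingers": 0.7,"travel": [0,0,-0.45],"turn": [0,0,0]},
  {"fingers": 0.7,"travel": [0,0.2,-0.4],"turn": [0,0,0]},
  {"fingers": 0.7,"travel": [0,0,0],"turn": [0,0,0]},
])

```text
clock: 17.1
position: [0.5572, -0.2572, 0.2491]
ee_rot: [0.293, 3.114, -0.005]
contact_force: [1.8, -0.9, 0.1]
grip_width: 0.0434
finger_force: 0.0
```

```bash
python3 plan.py .553 .2975 .235 -.1; python3 tilt.py; python3 - <<'E'
from fit import *
for n in('top','scene'): manip.grab_frame(n)
ms=masks('cell',(.553,.298),.05); 
for k in ms: print(k,fit({k:ms[k]},cellb(0),[.553,.298,-.1]))
E
```

```text
clock 17.1 pos [ 0.5572 -0.2572  0.2491] n 12 F [ 1.8 -0.9  0.1] grip 0.0434
[0.09, 0.454, 0.01] [-0.0, 0.001, -0.005]
[0.086, 0.454, 0.01] [-0.0, 0.001, -0.005]
[0.083, 0.455, 0.01] [-0.0, 0.001, -0.005]
[0.08, 0.455, 0.01] [-0.0, 0.001, -0.005]
[0.076, 0.456, 0.01] [-0.0, 0.001, -0.005]
[0.073, 0.456, 0.011] [-0.0, 0.001, -0.005]
[0.07, 0.457, 0.011] [-0.0, 0.001, -0.005]
[0.066, 0.457, 0.011] [-0.0, 0.001, -0.005]
[0.063, 0.458, 0.011] [-0.0, 0.001, -0.005]
[0.06, 0.458, 0.011] [-0.0, 0.001, -0.005]
[0.056, 0.459, 0.011] [-0.0, 0.001, -0.005]
[0.053, 0.459, 0.012] [-0.0, 0.001, -0.005]
scene 0.59 [229.5, 173.5] 568.0
u,z cm, th*10, v [ 0.66  1.64 -0.38  0.21] 0.043
cell top p 0.86 area 1210
cell scene p 0.56 area 744
top (array([ 0.55508652,  0.29840769, -0.10089554]), np.float64(0.06187143533478859))
scene (array([ 0.5537196 ,  0.29890872, -0.09483367]), np.float64(0.059673822723270216))
```

Contact came exactly at the fully-down height (tips at 108 mm) with 25 N, so the blank is seated. On to the cell, with fits agreeing at (.554, .2985), yaw −0.10.

Emit:
arm_command([
  {"fingers": 0.7,"travel": [0.09,0.45,0.01],"turn": [0,0,-0.005]},
  {"fingers": 0.7,"travel": [0.09,0.45,0.01],"turn": [0,0,-0.005]},
  {"fingers": 0.7,"travel": [0.08,0.45,0.01],"turn": [0,0,-0.005]},
  {"fingers": 0.7,"travel": [0.08,0.45,0.01],"turn": [0,0,-0.005]},
  {"fingers": 0.7,"travel": [0.08,0.45,0.01],"turn": [0,0,-0.005]},
])

```text
clock: 17.9
position: [0.5511, -0.027, 0.2348]
ee_rot: [-0.237, -3.13, 0.001]
contact_force: [1.4, 1.4, 0.5]
grip_width: 0.0593
finger_force: 0.0
```

Emit:
arm_command([
  {"fingers": 0.7,"travel": [0.07,0.45,0.01],"turn": [0,0,-0.005]},
  {"fingers": 0.7,"travel": [0.07,0.45,0.01],"turn": [0,0,-0.005]},
  {"fingers": 0.7,"travel": [0.07,0.45,0.01],"turn": [0,0,-0.005]},
  {"fingers": 0.7,"travel": [0.06,0.45,0.01],"turn": [0,0,-0.005]},
  {"fingers": 0.7,"travel": [0.06,0.45,0.01],"turn": [0,0,-0.005]},
])

```text
clock: 18.4
position: [0.5489, 0.2005, 0.2298]
ee_rot: [-0.175, -3.135, 0.003]
contact_force: [0.4, 0.5, 0.1]
grip_width: 0.0601
finger_force: 0.0
```

Emit:
arm_command([
  {"fingers": 0.7,"travel": [0.06,0.46,0.01],"turn": [0,0,-0.005]},
  {"fingers": 0.7,"travel": [0.05,0.46,0.01],"turn": [0,0,-0.005]},
  {"fingers": 0.7,"travel": [0,0,0],"turn": [0,0,0]},
  {"fingers": 0.7,"travel": [0,0,0],"turn": [0,0,0]},
  {"fingers": 0.7,"travel": [0,0,0],"turn": [0,0,0]},
])

```text
clock: 18.9
position: [0.5482, 0.2908, 0.2281]
ee_rot: [-0.151, -3.136, 0.003]
contact_force: [-0.3, -0.8, 0.4]
grip_width: 0.0597
finger_force: 0.0
```

```bash
python3 plan.py .5545 .2982 .13 -.099
```

```text
clock 18.9 pos [0.5482 0.2908 0.2281] n 3 F [-0.3 -0.8  0.4] grip 0.0597
[-0.019, 0.027, 0.327] [-0.0, -0.0, 0.001]
[-0.019, 0.027, 0.327] [-0.0, -0.0, 0.001]
[-0.019, 0.027, 0.327] [-0.0, -0.0, 0.001]
```

Emit:
arm_command([
  {"fingers": 0.7,"travel": [-0.06,0.08,0.2],"turn": [0,0,0.002]},
  {"fingers": 0.7,"travel": [0,0,0.4],"turn": [0,0,0]},
  {"fingers": 0.7,"travel": [0,0,0.4],"turn": [0,0,0]},
  {"fingers": 0.7,"travel": [0,0,0.4],"turn": [0,0,0]},
  {"fingers": 0.7,"travel": [0,0,0.25],"turn": [0,0,0]},
])

```text
clock: 19.4
position: [0.554, 0.2963, 0.061]
ee_rot: [-0.16, -3.134, 0.005]
contact_force: [-0.2, 0.9, 0.1]
grip_width: 0.0599
finger_force: 0.0
```

Emit:
arm_command([
  {"fingers": 0.7,"travel": [0,0,0],"turn": [0,0,0]},
  {"fingers": 0,"travel": [0,0,0],"turn": [0,0,0]},
  {"fingers": 0,"travel": [0,0,0],"turn": [0,0,0]},
  {"fingers": 0,"travel": [0,0,0],"turn": [0,0,0]},
  {"fingers": 0,"travel": [0,0,0],"turn": [0,0,0]},
])

```text
clock: 19.9
position: [0.5563, 0.2995, 0.0666]
ee_rot: [0.155, 3.134, 0.003]
contact_force: [0.7, -1.8, 5.5]
grip_width: 0.0261
finger_force: 60.6
```

```bash
python3 w.py
```

```text
19.9 [0.5563 0.2995 0.0666] [-0.9 -1.7 -5.5] [ 0.59 -0.1   0.11] [ 0.003  0.002 -1.   ] 0.0261
```

Emit:
arm_command([
  {"fingers": 0,"travel": [0,0,-0.1],"turn": [0,0,0]},
  {"fingers": 0,"travel": [0,0,-0.25],"turn": [0,0,0]},
  {"fingers": 0,"travel": [0,0,-0.4],"turn": [0,0,0]},
  {"fingers": 0,"travel": [0,0,-0.4],"turn": [0,0,0]},
  {"fingers": 0,"travel": [0,0,-0.3],"turn": [0,0,0]},
])

```text
clock: 20.4
position: [0.5545, 0.2994, 0.2108]
ee_rot: [-0.155, -3.138, -0.002]
contact_force: [1.5, -0.5, -4.5]
grip_width: 0.0258
finger_force: 60.0
```

```bash
python3 plan.py .583 .006 .2 -.029 40
```

```text
clock 20.4 pos [0.5545 0.2994 0.2108] n 8 F [ 1.5 -0.5 -4.5] grip 0.0258
[-0.072, -0.361, 0.013] [0.0, -0.0, -0.006]
[-0.068, -0.362, 0.013] [0.0, -0.0, -0.006]
[-0.065, -0.363, 0.013] [0.0, -0.0, -0.006]
[-0.062, -0.363, 0.013] [0.0, -0.0, -0.006]
[-0.059, -0.364, 0.013] [0.0, -0.0, -0.006]
[-0.056, -0.364, 0.013] [0.0, -0.0, -0.006]
[-0.053, -0.365, 0.013] [0.0, -0.0, -0.006]
[-0.049, -0.365, 0.013] [0.0, -0.0, -0.006]
```

Emit:
arm_command([
  {"fingers": 0,"travel": [-0.07,-0.25,0],"turn": [0,0,-0.006]},
  {"fingers": 0,"travel": [-0.07,-0.36,0],"turn": [0,0,-0.006]},
  {"fingers": 0,"travel": [-0.07,-0.36,0],"turn": [0,0,-0.006]},
  {"fingers": 0,"travel": [-0.06,-0.36,0],"turn": [0,0,-0.006]},
  {"fingers": 0,"travel": [-0.06,-0.36,0],"turn": [0,0,-0.006]},
])

```text
clock: 20.9
position: [0.5731, 0.1268, 0.2078]
ee_rot: [-0.081, -3.137, -0.0]
contact_force: [1.8, -0.5, -5.6]
grip_width: 0.0263
finger_force: 59.9
```

Emit:
arm_command([
  {"fingers": 0,"travel": [-0.06,-0.36,0],"turn": [0,0,-0.006]},
  {"fingers": 0,"travel": [-0.05,-0.36,0],"turn": [0,0,-0.006]},
  {"fingers": 0,"travel": [-0.05,-0.36,0],"turn": [0,0,-0.006]},
  {"fingers": 0,"travel": [0,-0.1,0],"turn": [0,0,0]},
  {"fingers": 0,"travel": [0,0,0],"turn": [0,0,0]},
])

```text
clock: 21.4
position: [0.5846, 0.0081, 0.208]
ee_rot: [-0.042, -3.138, -0.001]
contact_force: [-0.3, 0.3, -5.5]
grip_width: 0.0262
finger_force: 60.4
```

```bash
cat > held.py <<'E'
from fit import *
# held cell: pose (x, y, z, pitch) in scene picture vs its mask; fingers hide the upper middle -> masked out of the cost
from scipy.optimize import minimize
s=manip.state(); p=s['position']; n='scene'; im=manip.grab_frame(n)
yaw=-.029; B=[box(0,0,.148,.027,0,.085)]+[box(a,0,.022,.018,.085,.091) for a in(-.055,.055)]
def ren(x,y,z,th):
    m=np.zeros((1600,2560),np.uint8)
    for b in B:
        w=R.from_euler('zy',[yaw,th]).apply(b)+[x,y,z]
        cv2.fillConvexPoly(m,cv2.convexHull(((proj(n,w)+.5)*64-8).astype(np.int32)),255,cv2.LINE_AA,4)
    return cv2.resize(m,(640,400),interpolation=cv2.INTER_AREA)/255.
z0=p[2]-.0666; t=proj(n,[p[0],p[1],z0+.04])[0]
for d in manip.outline_of(n,'cell')[:5]:
    if np.hypot(*(np.array(d['centre'])-t))>22: continue
    M=d['region'].astype(float); P0=np.array([p[0],p[1],z0,0.])
    f=lambda q:(((ren(*q)-M)**2).sum()/M.sum())+((q[2]-z0)/.01)**2*.05
    r=minimize(f,P0,method='Nelder-Mead',options=dict(initial_simplex=P0+np.vstack([np.zeros(4),np.diag([.008,.008,.004,.06])])))
    print('p',round(d['p'],2),M.sum(),'expected area',ren(*P0).sum().round(),'x y z pitch',r.x.round(4),'minus TCP',(r.x[:2]-p[:2]).round(4),r.fun.round(3))
E
python3 w.py; python3 held.py; python3 held.py
```

```text
21.4 [0.5846 0.0081 0.208 ] [0.3 0.3 5.5] [-0.02 -0.02  0.01] [-0.003  0.    -1.   ] 0.0262
p 0.56 783.0 expected area 1136.0 x y z pitch [ 0.5853  0.0065  0.1388 -0.0991] minus TCP [ 0.0007 -0.0016] 0.404
p 0.73 822.0 expected area 1136.0 x y z pitch [ 0.5874  0.0081  0.1398 -0.1126] minus TCP [ 0.0022 -0.0018] 0.352
```

```bash
cat > ov.py <<'E'
import sys; from fit import *
s=manip.state(); p=s['position']; n='scene'; im=manip.grab_frame(n)
t=proj(n,[.58,.007,.12])[0].astype(int); o=t-[50,45]; k=8
v=cv2.resize(im[o[1]:o[1]+75,o[0]:o[0]+100,::-1],None,fx=k,fy=k,interpolation=cv2.INTER_CUBIC)
def dr(b,pose,z,col):
    w=R.from_euler('z',pose[2]).apply(b)+[pose[0],pose[1],z]; q=((proj(n,w)-o+.5)*k).astype(int)
    for i in range(8):
        for j in range(i):
            if (np.abs(b[i]-b[j])>1e-6).sum()==1: cv2.line(v,tuple(map(int,q[i])),tuple(map(int,q[j])),col,1)
C=box(0,0,.148,.027,0,.085); y=-.029
dr(C,[p[0]-.0018,p[1],y],p[2]-.0666,(0,0,255))
for yy in(-.072,.072): dr(C,[.581-np.sin(y)*yy,.007+np.cos(y)*yy,y],.005,(0,255,0))
dr(box(0,0,.151,.03,.05,.0501),[.581,.007,y],0,(0,255,0))
cv2.imwrite('pics/'+sys.argv[1],v)
E
python3 ov.py o6.png
```

```text
(no output)
```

View pics/o6.png

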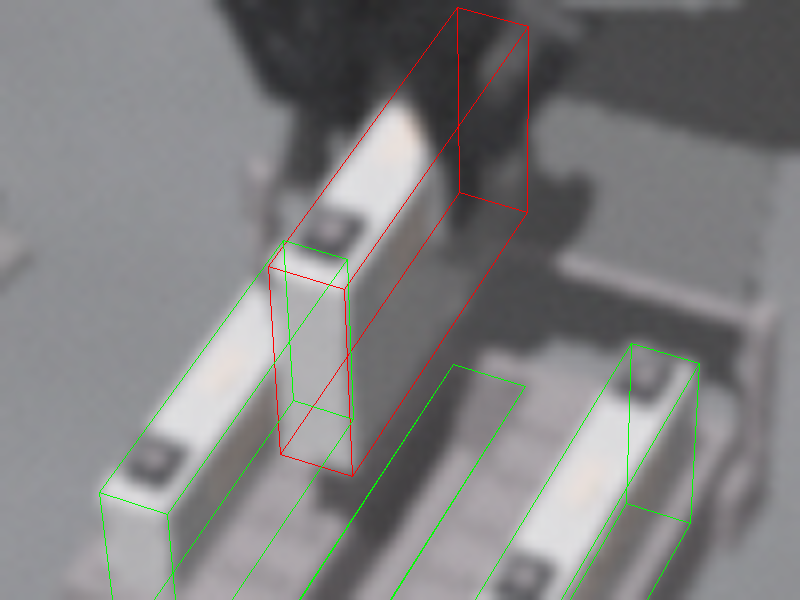

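The held cell (near face at (278–350, 262–470)) is upright and parallel to the fixed cells; it lies ~2.8 mm further −x than the red model. The jaws stay at x≈.5845, y≈.0055. Descend.

```bash
python3 d.py .5845 .0055 .13; python3 plan.py .5845 .0055 .13 -.029 | tail -1
```

```text
[0.5857 0.0107 0.2088] travel [ 0.01  -0.052  0.788] world down 10mm: [-0.  -0.   0.1]
[0.005, -0.026, 0.394] [0.0, -0.0, 0.002]
```

Emit:
arm_command([
  {"fingers": 0,"travel": [0.01,-0.04,0.25],"turn": [0,0,0]},
  {"fingers": 0,"travel": [0,0,0.25],"turn": [0,0,0]},
  {"fingers": 0,"travel": [0,0,0.25],"turn": [0,0,0]},
  {"fingers": 0,"travel": [0,0,0],"turn": [0,0,0]},
  {"fingers": 0,"travel": [0,0,0],"turn": [0,0,0]},
])

```text
clock: 22.15
position: [0.5852, 0.0062, 0.1343]
ee_rot: [-0.034, -3.141, 0.001]
contact_force: [0.1, 0.6, -4.5]
grip_width: 0.0261
finger_force: 60.4
```

```bash
python3 -c "
from h import *
for i in range(3): manip.grab_frame('scene'); print(manip.state()['position'].round(4))"; python3 d.py .5845 .0055 .122; python3 w.py
```

```text
[0.586  0.0062 0.1354]
[0.5862 0.0062 0.1359]
[0.5861 0.0061 0.136 ]
[0.5861 0.0061 0.136 ] travel [ 0.016 -0.006  0.14 ] world down 10mm: [ 0.  -0.   0.1]
22.3 [0.5861 0.0061 0.136 ] [-0.   0.   4.9] [ 0.02 -0.01  0.02] [ 0.004  0.001 -1.   ] 0.0264
```

Emit:
arm_command([
  {"fingers": 0,"travel": [0.016,-0.006,0.14],"turn": [0,0,0.004]},
  {"fingers": 0,"travel": [0,0,0.03],"turn": [0,0,0]},
  {"fingers": 0,"travel": [0,0,0.03],"turn": [0,0,0]},
  {"fingers": 0,"travel": [0,0,0],"turn": [0,0,0]},
  {"fingers": 0,"travel": [0,0,0],"turn": [0,0,0]},
])

```text
clock: 22.8
position: [0.5833, 0.0049, 0.1164]
ee_rot: [0.046, 3.14, -0.0]
contact_force: [-5.8, 0.7, 5.8]
grip_width: 0.0263
finger_force: 61.8
```

```bash
python3 w.py
```

```text
22.8 [0.5833 0.0049 0.1164] [ 5.8  0.5 -5.8] [-0.17  1.5   0.07] [ 0.001 -0.    -1.   ] 0.0263
```

Contact on the +x end (force −x). Back off, shift −x 3 mm, retry.

Emit:
arm_command([
  {"fingers": 0,"travel": [0,0,-0.06],"turn": [0,0,0]},
  {"fingers": 0,"travel": [0.03,0,0],"turn": [0,0,0]},
  {"fingers": 0,"travel": [0,0,0.05],"turn": [0,0,0]},
  {"fingers": 0,"travel": [0,0,0.03],"turn": [0,0,0]},
  {"fingers": 0,"travel": [0,0,0],"turn": [0,0,0]},
])

```text
clock: 23.3
position: [0.5829, 0.0053, 0.114]
ee_rot: [0.044, 3.135, 0.0]
contact_force: [3.3, -0.2, 4.1]
grip_width: 0.026
finger_force: 62.0
```

```bash
python3 w.py
```

```text
23.3 [0.5829 0.0053 0.114 ] [-3.3 -0.1 -4.1] [-0.   -0.4  -0.01] [ 0.006  0.    -1.   ] 0.026
```

Now ~2.5 mm into the chamfer with force +x, so the target lies between: +1.3 mm.

Emit:
arm_command([
  {"fingers": 0,"travel": [0,0,-0.02],"turn": [0,0,0]},
  {"fingers": 0,"travel": [-0.014,0,0],"turn": [0,0,0]},
  {"fingers": 0,"travel": [0,0,0.04],"turn": [0,0,0]},
  {"fingers": 0,"travel": [0,0,0.02],"turn": [0,0,0]},
  {"fingers": 0,"travel": [0,0,0],"turn": [0,0,0]},
])

```text
clock: 23.8
position: [0.5844, 0.0052, 0.1096]
ee_rot: [0.044, 3.135, 0.0]
contact_force: [4.0, -0.2, 4.5]
grip_width: 0.026
finger_force: 62.6
```

```bash
python3 w.py
```

```text
23.8 [0.5844 0.0052 0.1096] [-4.  -0.  -4.5] [-0.03 -0.82  0.04] [ 0.007  0.    -1.   ] 0.026
```

Emit:
arm_command([
  {"fingers": 0,"travel": [-0.02,0,-0.01],"turn": [0,0,0]},
  {"fingers": 0,"travel": [0,0,0],"turn": [0,0,0]},
  {"fingers": 0,"travel": [0,0,0.02],"turn": [0,0,0]},
  {"fingers": 0,"travel": [0,0,0],"turn": [0,0,0]},
])

```text
clock: 24.2
position: [0.5854, 0.0051, 0.1083]
ee_rot: [0.045, 3.137, 0.0]
contact_force: [4.5, -0.4, 6.7]
grip_width: 0.0263
finger_force: 62.8
```

```bash
python3 w.py; python3 held.py; python3 held.py
```

```text
24.2 [0.5854 0.0051 0.1083] [-4.5 -0.3 -6.7] [-0.12 -0.8   0.02] [ 0.004 -0.    -1.   ] 0.0263
p 0.65 748.0 expected area 1000.0 x y z pitch [ 0.5984  0.0052  0.0403 -0.2556] minus TCP [0.0129 0.0002] 0.371
p 0.74 662.0 expected area 1000.0 x y z pitch [0.576  0.0028 0.0392 0.0227] minus TCP [-0.0095 -0.0023] 0.477
```

```bash
cat > held.py <<'E'
from tilt import grid; from fit import *
from scipy.optimize import minimize
G=[grid(box(0,0,.148,.027,0,.085)),grid(box(.055,0,.022,.018,.085,.091)),grid(box(-.055,0,.022,.018,.085,.091))]
yaw=-.029; n='scene'
def ren(x,y,z,th):
    m=np.zeros((1600,2560),np.uint8)
    for b in G:
        w=R.from_euler('zy',[yaw,0]).apply(R.from_euler('y',th).apply(b))+[x,y,z]; w=w[w[:,2]>.05]
        if len(w): cv2.fillConvexPoly(m,cv2.convexHull(((proj(n,w)+.5)*64-8).astype(np.int32)),255,cv2.LINE_AA,4)
    return cv2.resize(m,(640,400),interpolation=cv2.INTER_AREA)/255.
def run():
    p=manip.state()['position']; im=manip.grab_frame(n).mean(2)
    z0=p[2]-.0666; t=proj(n,[p[0],p[1],z0+.04])[0]
    for d in manip.outline_of(n,'cell')[:5]:
        if np.hypot(*(np.array(d['centre'])-t))>25: continue
        M=d['region'].astype(float); W=1.-((cv2.dilate((im<62).astype(np.uint8),np.ones((3,3)))>0)&(M<.5))
        f=lambda q:((W*(ren(*q)-M)**2).sum()/M.sum())+((q[2]-z0)/.01)**2*.02+((q[1]-p[1])/.003)**2*.01
        best=None
        for th in(-.1,0,.1):
            P0=np.array([p[0]-.0666*th-.003,p[1],z0,th])
            r=minimize(f,P0,method='Nelder-Mead',options=dict(initial_simplex=P0+np.vstack([np.zeros(4),np.diag([.008,.004,.004,.06])])))
            if best is None or r.fun<best.fun: best=r
        q=best.x; top=q[:2]+[.0666*np.sin(q[3]),0]
        print('p',round(d['p'],2),'x y z pitch',q.round(4),'grip-pt minus TCP',(top-p[:2]).round(4),best.fun.round(3))
if __name__=='__main__':
    for i in range(2): run()
E
python3 held.py
```

```text
p 0.66 x y z pitch [ 0.7259  0.0047  0.0435 -1.0568] grip-pt minus TCP [ 0.0825 -0.0004] 0.955
p 0.64 x y z pitch [0.5844 0.0063 0.0416 0.0068] grip-pt minus TCP [-0.0006  0.0012] 0.086
p 0.89 x y z pitch [0.5817 0.0052 0.0385 0.0359] grip-pt minus TCP [-0.0013  0.0001] 0.112
```

Fit: cell ~9 mm down and nearly level (pitch ≈0.02). Ease toward +x with a tiny nose-up turn and continue down.

Emit:
arm_command([
  {"fingers": 0,"travel": [-0.02,0,-0.01],"turn": [0,-0.015,0]},
  {"fingers": 0,"travel": [0,0,0.03],"turn": [0,0,0]},
  {"fingers": 0,"travel": [0,0,0.03],"turn": [0,0,0]},
  {"fingers": 0,"travel": [0,0,0],"turn": [0,0,0]},
])

```text
clock: 25.0
position: [0.5888, 0.0052, 0.1038]
ee_rot: [0.043, 3.109, 0.0]
contact_force: [5.8, -0.7, 6.4]
grip_width: 0.0263
finger_force: 63.6
```

```bash
python3 w.py; python3 held.py
```

```text
25.0 [0.5888 0.0052 0.1038] [-6.  -0.6 -6.3] [ 0.05 -1.41  0.01] [ 0.032 -0.    -0.999] 0.0263
p 0.74 x y z pitch [ 0.7319  0.0046  0.0402 -0.9925] grip-pt minus TCP [ 0.0873 -0.0005] 0.956
p 0.69 x y z pitch [0.5832 0.006  0.0388 0.0249] grip-pt minus TCP [-0.0039  0.0009] 0.127
p 0.8 x y z pitch [0.5815 0.0063 0.0417 0.1546] grip-pt minus TCP [0.003  0.0011] 0.105
```

The far end is hanging up again. Lift out, measure the pitch in free air, then enter far end first as worked in the slot.

Emit:
arm_command([
  {"fingers": 0,"travel": [0,0,-0.12],"turn": [0,0,0]},
  {"fingers": 0,"travel": [0,0,-0.06],"turn": [0,0,0]},
  {"fingers": 0,"travel": [0,0,0],"turn": [0,0,0]},
  {"fingers": 0,"travel": [0,0,0],"turn": [0,0,0]},
])

```text
clock: 25.6
position: [0.5836, 0.0049, 0.1188]
ee_rot: [0.047, 3.121, -0.001]
contact_force: [-1.4, 3.0, -4.4]
grip_width: 0.026
finger_force: 61.9
```

```bash
python3 w.py; python3 held.py;python3 held.py; python3 ov.py o7.png
```

```text
25.6 [0.5836 0.0049 0.1188] [1.5 2.9 4.3] [-0.97  0.43 -0.05] [ 0.02  -0.001 -1.   ] 0.026
p 0.88 x y z pitch [0.5727 0.0043 0.0534 0.1595] grip-pt minus TCP [-0.0003 -0.0006] 0.089
p 0.8 x y z pitch [0.5707 0.0046 0.0549 0.2215] grip-pt minus TCP [ 0.0016 -0.0003] 0.099
p 0.64 x y z pitch [0.5703 0.0041 0.0534 0.2756] grip-pt minus TCP [ 0.0043 -0.0007] 0.122
p 0.56 x y z pitch [0.5718 0.0041 0.055  0.2239] grip-pt minus TCP [ 0.0019 -0.0008] 0.085
```

View pics/o7.png

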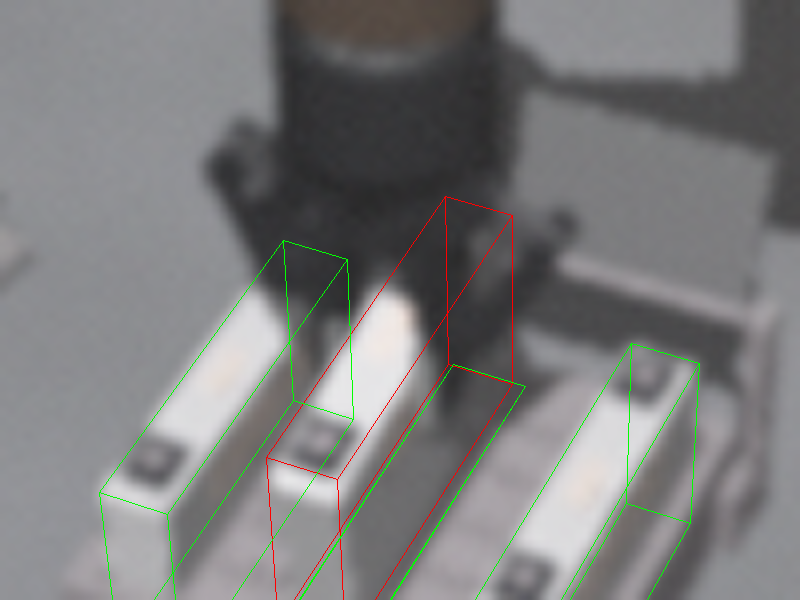

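No more pictures needed. The near end is ~9 mm low (nose-down ≈0.17 rad). Level it by turning the tool, raised a little.

Emit:
arm_command([
  {"fingers": 0,"travel": [0,0,-0.1],"turn": [0,-0.06,0]},
  {"fingers": 0,"travel": [0,0,0],"turn": [0,-0.06,0]},
  {"fingers": 0,"travel": [0,0,0],"turn": [0,0,0]},
  {"fingers": 0,"travel": [0,0,0],"turn": [0,0,0]},
])

```text
clock: 26.45
position: [0.5849, 0.0044, 0.1303]
ee_rot: [0.043, 2.931, -0.006]
contact_force: [0.0, 1.0, -6.6]
grip_width: 0.0262
finger_force: 61.8
```

```bash
python3 w.py; python3 held.py;python3 held.py; python3 d.py .5836 .0055 .118
```

```text
26.45 [0.5849 0.0044 0.1303] [1.4 1.  6.5] [-0.02  0.62  0.03] [ 0.209 -0.007 -0.978] 0.0262
p 0.6 x y z pitch [0.5831 0.0032 0.0653 0.0019] grip-pt minus TCP [-0.0017 -0.0012] 0.072
p 0.7 x y z pitch [ 0.5861  0.0034  0.0655 -0.0238] grip-pt minus TCP [-0.0022 -0.0016] 0.123
p 0.55 x y z pitch [ 0.5832  0.0044  0.0651 -0.0055] grip-pt minus TCP [-0.0036 -0.0006] 0.08
p 0.61 x y z pitch [ 0.5869  0.0041  0.0652 -0.061 ] grip-pt minus TCP [-0.0031 -0.0008] 0.061
[0.5855 0.0049 0.1299] travel [0.043 0.006 0.113] world down 10mm: [0.021 0.    0.098]
```

Level again, cell centre ≈.583. The evidence says it must enter about here (+x of the earlier tries). Descend carefully.

Emit:
arm_command([
  {"fingers": 0,"travel": [0.01,0.01,0.1],"turn": [0,0,0]},
  {"fingers": 0,"travel": [0,0,0],"turn": [0,0,0]},
  {"fingers": 0,"travel": [0.006,0,0.03],"turn": [0,0,0]},
  {"fingers": 0,"travel": [0.006,0,0.03],"turn": [0,0,0]},
  {"fingers": 0,"travel": [0,0,0],"turn": [0,0,0]},
])

```text
clock: 27.35
position: [0.5865, 0.0059, 0.1142]
ee_rot: [0.043, 2.928, -0.005]
contact_force: [0.4, 0.4, -4.9]
grip_width: 0.0265
finger_force: 62.1
```

```bash
python3 w.py; python3 held.py
```

```text
27.35 [0.5865 0.0059 0.1142] [0.7 0.4 4.9] [-0.01  0.73 -0.02] [ 0.211 -0.006 -0.977] 0.0265
p 0.5 x y z pitch [ 0.7253  0.0065  0.0476 -0.9704] grip-pt minus TCP [0.0838 0.0006] 0.936
p 0.82 x y z pitch [0.584  0.006  0.0484 0.0232] grip-pt minus TCP [-0.001  0.   ] 0.078
```

Emit:
arm_command([
  {"fingers": 0,"travel": [0.006,0,0.03],"turn": [0,0,0]},
  {"fingers": 0,"travel": [0.006,0,0.03],"turn": [0,0,0]},
  {"fingers": 0,"travel": [0,0,0],"turn": [0,0,0]},
])

```text
clock: 27.85
position: [0.5862, 0.0057, 0.1102]
ee_rot: [0.043, 2.928, -0.005]
contact_force: [-9.4, 0.6, 10.4]
grip_width: 0.0263
finger_force: 64.5
```

```bash
python3 w.py; python3 held.py
```

```text
27.85 [0.5862 0.0057 0.1102] [  7.    0.3 -12.1] [-0.    1.91  0.06] [ 0.212 -0.007 -0.977] 0.0263
p 0.8 x y z pitch [ 0.5845  0.0041  0.0422 -0.06  ] grip-pt minus TCP [-0.0057 -0.0015] 0.105
```

Same pattern as in the slot, far end in and near end touching. Rotate nose-down a little and ease −x.

Emit:
arm_command([
  {"fingers": 0,"travel": [0.01,0,-0.01],"turn": [0,0.03,0]},
  {"fingers": 0,"travel": [0.01,0,0],"turn": [0,0,0]},
  {"fingers": 0,"travel": [0.005,0,0.02],"turn": [0,0,0]},
  {"fingers": 0,"travel": [0,0,0],"turn": [0,0,0]},
])

```text
clock: 28.45
position: [0.5845, 0.0062, 0.1079]
ee_rot: [0.043, 2.973, -0.003]
contact_force: [-4.7, 0.3, 7.9]
grip_width: 0.0265
finger_force: 64.2
```

```bash
python3 w.py; python3 held.py
```

```text
28.45 [0.5845 0.0062 0.1079] [ 3.3  0.2 -8.6] [-0.23  0.87 -0.05] [ 0.168 -0.004 -0.986] 0.0265
p 0.84 x y z pitch [ 0.5895  0.0061  0.0437 -0.085 ] grip-pt minus TCP [-0.0006 -0.0001] 0.082
p 0.88 x y z pitch [ 0.5931  0.0066  0.0426 -0.2229] grip-pt minus TCP [-0.0061  0.0004] 0.104
```

Emit:
arm_command([
  {"fingers": 0,"travel": [0.01,0,0],"turn": [0,0.03,0]},
  {"fingers": 0,"travel": [0,0,0],"turn": [0,0.025,0]},
  {"fingers": 0,"travel": [0,0,0.02],"turn": [0,0,0]},
  {"fingers": 0,"travel": [0,0,0],"turn": [0,0,0]},
])

```text
clock: 29.05
position: [0.5826, 0.0059, 0.1057]
ee_rot: [0.045, 3.062, -0.002]
contact_force: [-7.9, 0.9, 8.9]
grip_width: 0.0264
finger_force: 65.3
```

```bash
python3 w.py; python3 held.py
```

```text
29.05 [0.5826 0.0059 0.1057] [ 7.2  0.7 -9.5] [-0.39  1.65 -0.08] [ 0.079 -0.003 -0.997] 0.0264
p 0.77 x y z pitch [ 0.5896  0.0053  0.041  -0.1194] grip-pt minus TCP [-0.0009 -0.0007] 0.104
p 0.91 x y z pitch [ 0.5887  0.0051  0.0408 -0.0799] grip-pt minus TCP [ 0.0008 -0.0009] 0.094
```

Near end overlaps the +x rim by ~3–5 mm. Lift slightly, shift −x and level.

Emit:
arm_command([
  {"fingers": 0,"travel": [0,0,-0.07],"turn": [0,0,0]},
  {"fingers": 0,"travel": [0,0,0],"turn": [0,0.045,0]},
  {"fingers": 0,"travel": [0,0,0],"turn": [0,0,0]},
])

```text
clock: 29.55
position: [0.5814, 0.0058, 0.1098]
ee_rot: [0.049, 3.138, -0.001]
contact_force: [-3.7, 0.7, -4.7]
grip_width: 0.0264
finger_force: 63.2
```

```bash
python3 w.py; python3 held.py; python3 held.py
```

```text
29.55 [0.5814 0.0058 0.1098] [3.7 0.6 4.7] [-0.15  0.99 -0.01] [ 0.003 -0.001 -1.   ] 0.0264
p 0.93 x y z pitch [ 0.5804  0.0048  0.042  -0.0289] grip-pt minus TCP [-0.003 -0.001] 0.127
p 0.35 x y z pitch [ 0.7208  0.0054  0.0449 -0.9767] grip-pt minus TCP [ 0.0842 -0.0004] 0.947
p 0.81 x y z pitch [ 0.5849  0.0056  0.0441 -0.0791] grip-pt minus TCP [-0.0017 -0.0002] 0.077
p 0.64 x y z pitch [ 0.5835  0.0056  0.0441 -0.0403] grip-pt minus TCP [-0.0004 -0.0001] 0.087
p 0.83 x y z pitch [ 0.5815  0.005   0.0452 -0.0226] grip-pt minus TCP [-0.0014 -0.0007] 0.094
```

Emit:
arm_command([
  {"fingers": 0,"travel": [0.01,0,0],"turn": [0,0.015,0]},
  {"fingers": 0,"travel": [0,0,0.03],"turn": [0,0,0]},
  {"fingers": 0,"travel": [0,0,0.03],"turn": [0,0,0]},
  {"fingers": 0,"travel": [0,0,0],"turn": [0,0,0]},
])

```text
clock: 30.35
position: [0.5821, 0.0061, 0.1049]
ee_rot: [-0.046, -3.127, -0.001]
contact_force: [-0.3, 0.1, -5.2]
grip_width: 0.0259
finger_force: 63.1
```

```bash
python3 w.py
```

```text
30.35 [0.5821 0.0061 0.1049] [0.3 0.1 5.2] [-0.   -0.02  0.02] [-0.014  0.001 -1.   ] 0.0259
```

No contact forces at 12 mm depth, so it's in. Continue down.

Emit:
arm_command([
  {"fingers": 0,"travel": [0,0,0.05],"turn": [0,0,0]},
  {"fingers": 0,"travel": [0,0,0.05],"turn": [0,0,0]},
  {"fingers": 0,"travel": [0,0,0.05],"turn": [0,0,0]},
  {"fingers": 0,"travel": [0,0,0],"turn": [0,0,0]},
])

```text
clock: 30.75
position: [0.5808, 0.0059, 0.0891]
ee_rot: [-0.047, -3.124, 0.0]
contact_force: [0.7, 0.6, -6.2]
grip_width: 0.0263
finger_force: 63.1
```

```bash
python3 w.py; python3 held.py
```

```text
30.75 [0.5808 0.0059 0.0891] [-0.8  0.6  6.2] [ 0.07 -0.03  0.01] [-0.017  0.    -1.   ] 0.0263
p 0.88 x y z pitch [0.584  0.0064 0.0238 0.0008] grip-pt minus TCP [0.0032 0.0005] 0.097
p 0.73 x y z pitch [0.4186 0.0064 0.0219 0.8543] grip-pt minus TCP [-0.1119  0.0005] 0.914
p 0.61 x y z pitch [ 0.588   0.0071  0.0274 -0.1011] grip-pt minus TCP [-0.0001  0.0012] 0.084
```

Emit:
arm_command([
  {"fingers": 0,"travel": [0,0,0.05],"turn": [0,0,0]},
  {"fingers": 0,"travel": [0,0,0.05],"turn": [0,0,0]},
  {"fingers": 0,"travel": [0,0,0.05],"turn": [0,0,0]},
  {"fingers": 0,"travel": [0,0,0.03],"turn": [0,0,0]},
  {"fingers": 0,"travel": [0,0,0],"turn": [0,0,0]},
])

```text
clock: 31.45
position: [0.5812, 0.006, 0.0724]
ee_rot: [-0.046, -3.125, 0.0]
contact_force: [0.7, 0.0, -2.9]
grip_width: 0.0264
finger_force: 63.5
```

```bash
python3 w.py
```

```text
31.45 [0.5812 0.006  0.0724] [-0.7  0.1  2.9] [0.09 0.25 0.01] [-0.016  0.    -1.   ] 0.0264
```

Emit:
arm_command([
  {"fingers": 0,"travel": [0,0,0.02],"turn": [0,0,0]},
  {"fingers": 0.5,"travel": [0,0,0],"turn": [0,0,0]},
  {"fingers": 0.5,"travel": [0,0,0],"turn": [0,0,0]},
  {"fingers": 0.5,"travel": [0,0,-0.4],"turn": [0,0,0]},
  {"fingers": 0.5,"travel": [0,0,-0.4],"turn": [0,-0.01,0]},
])

```text
clock: 31.95
position: [0.5821, 0.0058, 0.1502]
ee_rot: [-0.047, -3.139, 0.001]
contact_force: [0.5, 0.1, 0.8]
grip_width: 0.0426
finger_force: 0.0
```

Emit:
arm_command([
  {"fingers": 0,"travel": [0,0,0],"turn": [0,0,0]},
  {"fingers": 0,"travel": [0,0,0],"turn": [0,0,0]},
  {"fingers": 0,"travel": [0,0,0],"turn": [0,0,0]},
  {"fingers": 0,"travel": [0,0,0],"turn": [0,0,0]},
])

```text
clock: 32.35
position: [0.5815, 0.0058, 0.1489]
ee_rot: [-0.047, -3.139, 0.001]
contact_force: [-0.5, -0.4, 0.0]
grip_width: 0.0
finger_force: 0.0
```

```bash
python3 plan.py .583 .0058 .11 -.029; python3 held.py
```

```text
clock 32.35 pos [0.5815 0.0058 0.1489] n 1 F [-0.5 -0.4  0. ] grip 0.0
[-0.015, 0.001, 0.389] [-0.0, -0.002, -0.001]
p 0.95 x y z pitch [ 0.5904  0.0113  0.0644 -0.0121] grip-pt minus TCP [0.0081 0.0055] 0.559
p 0.96 x y z pitch [0.593  0.0127 0.0635 0.0391] grip-pt minus TCP [0.0138 0.0069] 0.455
```

Emit:
arm_command([
  {"fingers": 0,"travel": [-0.015,0,0.38],"turn": [0,0,0]},
  {"fingers": 0,"travel": [0,0,0.05],"turn": [0,0,0]},
  {"fingers": 0,"travel": [0,0,0.05],"turn": [0,0,0]},
  {"fingers": 0,"travel": [0,0,0.05],"turn": [0,0,0]},
  {"fingers": 0,"travel": [0,0,0],"turn": [0,0,0]},
])

```text
clock: 33.05
position: [0.5814, 0.0055, 0.1039]
ee_rot: [-0.043, -3.137, 0.004]
contact_force: [-18.7, 3.3, 36.0]
grip_width: 0.0001
finger_force: 18.0
```

Emit:
arm_command([
  {"fingers": 0,"travel": [0,0,-0.45],"turn": [0,0,0]},
  {"fingers": 0,"travel": [0,0,-0.45],"turn": [0,0,0]},
  {"fingers": 0,"travel": [0,0,-0.45],"turn": [0,0,0]},
  {"fingers": 0,"travel": [0.4,0,0],"turn": [0,0,0]},
  {"fingers": 0,"travel": [0.4,0,0],"turn": [0,0,0]},
])

```text
clock: 33.55
position: [0.5039, 0.0085, 0.234]
ee_rot: [0.048, 3.138, 0.002]
contact_force: [-0.8, 0.4, -0.2]
grip_width: -0.0001
finger_force: 0.0
```

```bash
python3 w.py; python3 plan.py .41 .0108 .245 -.029; python3 - <<'E'
from h import *
for n in('top','scene'):
    manip.grab_frame(n)
    for d in manip.tip_of(n,'cover_edge')[:1]: print(n,round(d['p'],2),d['centre'],[unproj(n,d['centre'],z)[0].round(3) for z in(.155,.16)])
E
```

```text
33.55 [0.5039 0.0085 0.234 ] [0.8 0.4 0.2] [-0.01  0.11 -0.  ] [ 0.003  0.001 -1.   ] -0.0001
clock 33.55 pos [0.5039 0.0085 0.234 ] n 2 F [-0.8  0.4 -0.2] grip -0.0001
[0.469, -0.003, -0.056] [0.0, 0.001, -0.0]
[0.469, -0.002, -0.056] [0.0, 0.001, -0.0]
top 0.88 [319.1, 260.8] [array([0.456, 0.013, 0.155]), array([0.456, 0.013, 0.16 ])]
scene 0.88 [328.6, 160.2] [array([0.467, 0.019, 0.155]), array([0.473, 0.021, 0.16 ])]
```

The push contact came at exactly full depth (tips 90 mm), so the cell is seated. Now the cover: hinge (.4875, .101), edge ≈(.46, .158). Go behind it with closed fingers, push +x, then down.

Emit:
arm_command([
  {"fingers": 0,"travel": [0.48,0,0],"turn": [0,0,0]},
  {"fingers": 0,"travel": [0.48,0,0],"turn": [0,0,0]},
  {"fingers": 0,"travel": [0,0,0.4],"turn": [0,0,0]},
  {"fingers": 0,"travel": [0,0,0.4],"turn": [0,0,0]},
  {"fingers": 0,"travel": [0,0,0],"turn": [0,0,0]},
])

```text
clock: 34.25
position: [0.4053, 0.0102, 0.149]
ee_rot: [-0.048, -3.132, 0.005]
contact_force: [-0.8, -0.7, -0.4]
grip_width: 0.0005
finger_force: 0.0
```

```bash
python3 plan.py .5165 .0085 .155 -.029 20
```

```text
clock 34.25 pos [0.4053 0.0102 0.149 ] n 6 F [-0.8 -0.7 -0.4] grip 0.0005
[-0.185, 0.003, -0.012] [-0.0, -0.001, -0.0]
[-0.185, 0.003, -0.011] [-0.0, -0.001, -0.0]
[-0.185, 0.003, -0.011] [-0.0, -0.001, -0.0]
[-0.185, 0.003, -0.011] [-0.0, -0.001, -0.0]
[-0.185, 0.003, -0.011] [-0.0, -0.001, -0.0]
[-0.185, 0.003, -0.01] [-0.0, -0.001, -0.0]
```

Emit:
arm_command([
  {"fingers": 0,"travel": [-0.3,0,0],"turn": [0,0,0]},
  {"fingers": 0,"travel": [-0.2,0,0],"turn": [0,0,0]},
  {"fingers": 0,"travel": [-0.2,0,0],"turn": [0,0,0]},
  {"fingers": 0,"travel": [-0.2,0,0],"turn": [0,0,0]},
  {"fingers": 0,"travel": [-0.15,0,0],"turn": [0,0,0]},
])

```text
clock: 34.75
position: [0.5139, 0.0077, 0.1527]
ee_rot: [-0.048, -3.138, 0.002]
contact_force: [-2.4, -0.2, 0.0]
grip_width: 0.0002
finger_force: 1.0
```

```bash
python3 w.py; python3 - <<'E'
from h import *
for n in('top','scene'):
    manip.grab_frame(n)
    for d in manip.tip_of(n,'cover_edge')[:1]: print(n,round(d['p'],2),d['centre'],[unproj(n,d['centre'],z)[0].round(3) for z in(.12,.14,.155,.16)])
E
```

```text
34.75 [0.5139 0.0077 0.1527] [ 2.4 -0.3 -0. ] [-0.01  0.7  -0.06] [-0.003 -0.001 -1.   ] 0.0002
scene 0.59 [318.8, 177.1] [array([0.511, 0.006, 0.12 ]), array([0.532, 0.014, 0.14 ]), array([0.547, 0.021, 0.155]), array([0.553, 0.023, 0.16 ])]
```

Cover at about 42°, edge ≈(.535, .143). Press down.

Emit:
arm_command([
  {"fingers": 0,"travel": [-0.03,0,0.1],"turn": [0,0,0]},
  {"fingers": 0,"travel": [0,0,0.12],"turn": [0,0,0]},
  {"fingers": 0,"travel": [0,0,0.1],"turn": [0,0,0]},
  {"fingers": 0,"travel": [0,0,0.05],"turn": [0,0,0]},
  {"fingers": 0,"travel": [0,0,0],"turn": [0,0,0]},
])

```text
clock: 35.45
position: [0.5162, 0.0082, 0.1169]
ee_rot: [0.044, 3.14, -0.001]
contact_force: [-4.0, 1.2, 15.5]
grip_width: -0.0004
finger_force: 7.7
```

```bash
python3 w.py
```

```text
35.45 [0.5162 0.0082 0.1169] [  4.    1.1 -15.5] [-0.32  0.97 -0.02] [ 0.001 -0.001 -1.   ] -0.0004
```

Emit:
arm_command([
  {"fingers": 0,"travel": [0,0,-0.1],"turn": [0,0,0]},
  {"fingers": 0,"travel": [-0.18,0,0],"turn": [0,0,0]},
  {"fingers": 0,"travel": [0,0,0.09],"turn": [0,0,0]},
  {"fingers": 0,"travel": [0,0,0.02],"turn": [0,0,0]},
  {"fingers": 0,"travel": [0,0,0],"turn": [0,0,0]},
])

```text
clock: 35.95
position: [0.5356, 0.0077, 0.1169]
ee_rot: [0.044, 3.136, -0.0]
contact_force: [-1.2, 1.6, 17.4]
grip_width: -0.0001
finger_force: 8.7
```

Emit:
arm_command([
  {"fingers": 0,"travel": [0,0,-0.4],"turn": [0,0,0]},
  {"fingers": 0,"travel": [0,0,-0.45],"turn": [0,0,0]},
  {"fingers": 0,"travel": [0,0,-0.45],"turn": [0,0,0]},
  {"fingers": 0,"travel": [0.4,0,0],"turn": [0,0,0]},
  {"fingers": 0,"travel": [0.4,0,0],"turn": [0,0,0]},
])

```text
clock: 36.45
position: [0.4524, 0.0099, 0.2433]
ee_rot: [-0.049, -3.14, -0.001]
contact_force: [-0.5, 0.0, -0.2]
grip_width: 0.0003
finger_force: 0.0
```

```bash
python3 w.py; python3 tilt.py; python3 - <<'E'
from h import *
for n in('top','scene'):
    manip.grab_frame(n)
    for l,z in(('cover_edge',.101),('driver',0),('tape',0),('wrench',0),('cell',.005),('filler_a',.005)):
        print(n,l,[(round(d['p'],2),unproj(n,d['centre'],z)[0].round(3).tolist()) for d in manip.tip_of(n,l)[:3]])
E
```

```text
36.45 [0.4524 0.0099 0.2433] [ 0.5 -0.   0.2] [-0.03  0.09  0.04] [-0.001  0.001 -1.   ] 0.0003
scene 0.91 [231.6, 172.6] 569.0
u,z cm, th*10, v [0.17 1.54 0.13 0.23] 0.047
top cover_edge [(0.79, [0.545, 0.009, 0.101])]
top driver [(0.67, [0.731, 0.27, 0.0])]
top tape [(0.78, [0.788, 0.008, 0.0])]
top wrench []
top cell [(0.91, [0.579, 0.002, 0.005]), (0.7, [0.495, 0.429, 0.005]), (0.23, [0.551, -0.278, 0.005])]
top filler_a [(0.94, [0.585, 0.075, 0.005]), (0.76, [0.58, -0.061, 0.005]), (0.51, [0.579, 0.0, 0.005])]
scene cover_edge [(0.66, [0.55, 0.018, 0.101])]
scene driver [(0.58, [0.752, 0.284, 0.0])]
scene tape [(0.84, [0.779, 0.001, 0.0])]
scene wrench [(0.61, [0.76, -0.219, 0.0])]
scene cell [(0.94, [0.581, 0.01, 0.005]), (0.64, [0.377, 0.245, 0.005]), (0.61, [0.555, -0.28, 0.005])]
scene filler_a [(0.77, [0.567, -0.065, 0.005]), (0.68, [0.574, 0.013, 0.005]), (0.66, [0.592, 0.088, 0.005])]
```

The cover edge is level at (.548, .101), the cell is in the middle bay, the blank is in the long slot, and the bystanders are where they were. Handing in.

```bash
python3 -c "
from cell import manip
print(manip.sign_off())"
```

```text
the job is handed in; nothing more can be done
None
```

The job is handed in at about 36 s: the blank is fully down in the long slot, the cell is fully down in the middle bay with the cover folded shut over it, and the driver, tape and wrench look unmoved. The cell leaned about 0.17 rad (10°) in the grip on one insertion try, and I levelled it before it went in.

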